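# Make up the pizza and the salad caddy

### The arm

A 6-joint arm with a two-finger parallel gripper is mounted at the origin on a cart in front of the work surface, level with it; the furniture and walls round the work are solid. World frame = base frame: x ahead of the robot, y to its left, z up, the work surface at z = 0. Lengths are in m, angles in rad, forces in N, time in s.
With the tool pointing down it reaches from about 0.375 to 0.975 m from the base axis. Payload 3.8 kg.
Tool frame: the origin (TCP) lies midway between the tips of the shut fingers; the grasp point (between the pads) lies r.grip_depth behind it (r.grip_depth is the distance from the TCP to the grasp point, in m); y points along the fingers, x is the direction in which the jaws open and shut, and the axes are right-handed (so a half turn about y gives the same grasp; the last joint's range is limited). The gripper opens to 85 mm and grips with 20 to 120 N. Pads are 22 mm wide; open, the fingers measure 114 mm over their backs; the gripper's body (76 mm by 85 mm) begins 54 mm behind the grasp point. The pads swing forward as they close: fully open they stand 13 mm farther back than shut.
Start: joints at [-0.037, 0.264, 1.604, -0, 1.274, -0.037], TCP at [0.675, -0, 0.231] pointing down, gripper open.
Joint ranges: [-2.63, 2.63], [-0.94, 2.18], [0.31, 2.57], [-1.31, 4.45], [0, 2.66], [-2.55, 2.55]. Speed limits (rad/s): [2.57, 2.57, 3.14, 3.14, 3.14, 3.14].

### API

Orientations are given as a unit quaternion [w, x, y, z].
In Python, from workcell import status, viewer, order, r gives the robot as it stands. The module is installed in compiled form; this text tells all that it offers.
- The arm moves only by the tool send_rows, never from a script. Its argument "steps" is a list of rows, each an object of numbers: "x", "y", "z": the shift along the tool's x, y, z in m; "ax", "ay", "az": the turn, a rotation vector about the tool's x, y, z in degrees; "gripper": the gripper's target within -1 to 1 (fully open at 1, half-way at 0, shut at -1). In form: [{"x": .., "y": .., "z": .., "ax": .., "ay": .., "az": .., "gripper": ..}, ...]. A call has 1 to 5 rows; each row is the pose to reach, as a shift and turn from the pose measured when the call began, along the tool's axes at that moment; what a row does not reach only later rows make up. A row lasts 1/8 s, in which the tool goes at most 62.5 mm and 10.7 degrees, less where a joint would pass 70% of its speed; a pose out of reach is approached as far as the arm can. A call with a gripper value outside its range is refused whole. The fingers move at their own pace and stop on an object; "newtons" is the grip in N (left out, the last holds). Time passes only in rows, so rows that repeat a pose let the fingers close. It gives the time, the measured TCP pose, the force and the opening at its end, in the units of the state.
- status.sense(): the state, without advancing time (a new reading comes with each control period).
- viewer.snapshot(name): name is "scene" or "side" or "wrist"; returns a dict with "image" (384x512x3 uint8, red, green, blue), "depth" (384x512 float32, m along the optical axis (not along the pixel's ray), 0 where there is no reading), "fx", "fy", "cx", "cy" (pixels), "origin" and "attitude" of the camera in the world. Camera axes: x right, y down, z forward; pixel columns grow to the right and rows downward; lengths in m; the calibration is good to about 2 mm. A picture is of the moment at which its call begins.
- order.finish_job(): hands the job in, once; it reports no verdict.
The state is a dict: "t": time; "joint_pos": joint angles; "qd": joint speeds; "effort": joint torques, N m; "tcp_pos": TCP position; "tool_rot": TCP orientation; "contact_force": force on the tool from outside, world axes, zero at the start; "ft_torque": the same for the moment, N m; "grip_width": opening from 0.0 (shut) to 1.0 (fully open).
Only numpy, scipy, OpenCV 4.12 (cv2) and the standard library are available. Lean on these libraries where they do the work, as an engineer would, in place of code of your own. Each camera call takes 0.05 s, during which the arm holds its last target.

### The job

Make up the two table caddies from the seasonings on the board at the back of the cooktop. The wooden one is for pizza: yellow oil in its high-walled bay with the grey mat, the red-capped jar in the wide middle bay, the small white-capped jar in the small end bay; the blue one is for salad: the wooden pepper mill in its high-walled matted bay and the black-capped jar in the other bay. Stand each upright on the floor of its bay without dropping it or knocking any over, and leave the amber bottle and the mug where they are.

Things in the scene. Friction and masses are not known exactly. Their poses are not given: they have to be found in the camera images.
- wood_caddy: Light wood caddy, 78 (x) x 198 (y) mm, fixed. Origin: centre of underside, y along the row of bays to the bottle-bay end. Floor 9 mm above origin, walls 6 thick, bays 66 deep in x. Bay centres: bottle bay (58 long, walls 48 high, grey mat) y +64 mm; wide bay (66 long) y -4; small bay (50 long) y -68; jar bays' side walls 20 high, ends 69 high with bar. Grip across it (along x) to miss neighbours.
- blue_caddy: Blue caddy, 78 (x) x 138 (y) mm, fixed. Origin: centre of underside, y along the row of bays to the mill-bay end. Floor 9 mm above origin, walls 6 thick, bays 66 deep in x. Bay centres: mill bay (64 long, walls 48 high, grey mat) y +31 mm; jar bay (56 long, side walls 20 high) y -35 mm; ends 69 high with bar. The two caddies swap places and turn up to 17 degrees.
- oil_bottle_center (a point): Small bottle of yellow oil with a yellow cap, 40 mm across, 146 mm high; straight-sided to about 70 mm, then a shoulder; its cap, the top 19 mm, is 22 mm across; 0.14 kg; can be taken by the cap. Point on its axis, half-way up; z up; round. Stands in the row behind the caddies, any spot, on a wooden board whose top is at z = 16 mm; neighbours are 88 mm or more apart between centres.
- pepper_mill_center (a point): Turned dark wooden pepper mill with a steel nut on top, 48 mm across at the foot, 132 mm high; slightly waisted body 36 mm across 45 to 68 mm above the foot, head 46 mm across at 97 mm; 0.19 kg. Point on its axis, half-way up; z up; round. Stands in the row behind the caddies, any spot, on a wooden board whose top is at z = 16 mm; neighbours are 88 mm or more apart between centres.
- red_jar_center (a point): Spice jar with a red cap, white label with red points; 50 mm across, 110 mm high, straight-sided; 0.09 kg. Point on its axis, half-way up; z up; round. Stands in the row behind the caddies, any spot, on a wooden board whose top is at z = 16 mm; neighbours are 88 mm or more apart between centres.
- white_jar_center (a point): Small spice jar with a white cap, white and green label; 34 mm across, 89 mm high, straight-sided, the smallest; 0.09 kg. Point on its axis, half-way up; z up; round. Stands in the row behind the caddies, any spot, on a wooden board whose top is at z = 16 mm; neighbours are 88 mm or more apart between centres.
- black_jar_center (a point): Spice jar with a black cap, dark green contents and black label; 40 mm across, 128 mm high, straight-sided; 0.09 kg. Point on its axis, half-way up; z up; round. Stands in the row behind the caddies, any spot, on a wooden board whose top is at z = 16 mm; neighbours are 88 mm or more apart between centres.
- amber_bottle_center (a point): Amber-brown sauce bottle with an orange-yellow cap, 44 mm across, 198 mm high, on the wooden counter right of the range (10 mm lower than the cooktop). Bystander, not part of either kit. Point: on its axis, half-way up; z up.
- mug_center (a point): White mug, 82 mm across, 94 mm high, on the counter right of the range. Bystander. Point: on its axis, half-way up; z up.
Things that resemble listed ones, but are neither listed nor needed, are in the scene too. What is shaped like the part that bears black_jar_center but purple is not meant.

How it is judged:
At the end, for the whole second after the job is handed in: Each of the five stands in its own bay as the goal says: its centre within the bay's free play plus 3 mm, its foot within 6 mm of the bay's floor, leaning less than 7 degrees, at rest (x of oil_bottle_center in the frame of wood_caddy between -0.016 and 0.016 m and y of oil_bottle_center in the frame of wood_caddy between 0.052 and 0.076 m and z of oil_bottle_center in the frame of wood_caddy between 0.076 and 0.088 m and angle between each of oil_bottle_center, red_jar_center, white_jar_center, pepper_mill_center, black_jar_center's own z axis and vertical below 0.12 rad and linear speed of each of oil_bottle, red_jar, white_jar, pepper_mill, black_jar below 0.02 m/s and x of red_jar_center in the frame of wood_caddy between -0.011 and 0.011 m and y of red_jar_center in the frame of wood_caddy between -0.015 and 0.007 m and z of red_jar_center in the frame of wood_caddy between 0.058 and 0.07 m and x of white_jar_center in the frame of wood_caddy between -0.019 and 0.019 m and y of white_jar_center in the frame of wood_caddy between -0.079 and -0.057 m and z of white_jar_center in the frame of wood_caddy between 0.0475 and 0.0595 m and x of pepper_mill_center in the frame of blue_caddy between -0.012 and 0.012 m and y of pepper_mill_center in the frame of blue_caddy between 0.02 and 0.042 m and z of pepper_mill_center in the frame of blue_caddy between 0.069 and 0.081 m and x of black_jar_center in the frame of blue_caddy between -0.016 and 0.016 m and y of black_jar_center in the frame of blue_caddy between -0.046 and -0.024 m and z of black_jar_center in the frame of blue_caddy between 0.067 and 0.079 m); the robot touches nothing.
It fails at once if the amber bottle or the mug is moved (distance of any of amber_bottle_center, mug_center from where it was at the start of the episode above 0.02 m).
It fails at once if one of the five things is knocked or tipped over (leans more than 40 degrees) (angle between any of oil_bottle_center, red_jar_center, white_jar_center, pepper_mill_center, black_jar_center's own z axis and vertical above 0.7 rad).
It fails at once if one of the five things is dropped (falls freely faster than 0.7 m/s, some 25 mm) ((linear speed of oil_bottle above 0.7 m/s and contact force between the fingers and oil_bottle below 0.05 N) or (linear speed of red_jar above 0.7 m/s and contact force between the fingers and red_jar below 0.05 N) or (linear speed of white_jar above 0.7 m/s and contact force between the fingers and white_jar below 0.05 N) or (linear speed of pepper_mill above 0.7 m/s and contact force between the fingers and pepper_mill below 0.05 N) or (linear speed of black_jar above 0.7 m/s and contact force between the fingers and black_jar below 0.05 N)).
It also fails if it takes over 120 s, if anything falls off the work surface, if the arm or the gripper's body presses on something with over 40 N, if the wrist force passes 120 N, or if a joint passes its speed limit or range.

## Working session

There is one attempt and no reset: what is moved stays moved. The work goes in short steps, Python scripts to look and compute and a tool call to move; the robot and the scene stay as the last step left them, time stands still between calls to the robot, and variables do not carry over. Pictures are saved under pics/ and viewed, and the job is handed in when it is done.

Besides the shell and the picture viewer there is one more tool, called by a JSON object that holds its "name" and its "arguments", one argument or row to a line. send_rows: Moves the arm, as the interface text tells. Its arguments: {"type":"object","properties":{"steps":{"type":"array","items":{"type":"object","properties":{"x":{"type":"number"},"y":{"type":"number"},"z":{"type":"number"},"ax":{"type":"number"},"ay":{"type":"number"},"az":{"type":"number"},"gripper":{"type":"number"}}}},"newtons":{"type":"number"}},"required":["steps"]}

```bash
mkdir -p pics; ls; cat > h.py <<'E'
import numpy as np, cv2
from workcell import status, viewer, order, r
from scipy.spatial.transform import Rotation as R
def Rm(q): return R.from_quat([q[1],q[2],q[3],q[0]]).as_matrix()
def cloud(s):
    d=s['depth']; v,u=np.mgrid[:d.shape[0],:d.shape[1]]
    p=np.stack([(u-s['cx'])/s['fx']*d,(v-s['cy'])/s['fy']*d,d],-1)
    A=np.array(s['attitude']); A=Rm(A) if A.size==4 else A
    return p@A.T+np.array(s['origin'])
def save(n,im): cv2.imwrite('pics/'+n+'.png',cv2.cvtColor(im,cv2.COLOR_RGB2BGR))
E
python3 - <<'E'
from h import *
print(status.sense(), r.grip_depth)
for n in ['scene','side','wrist']:
    s=viewer.snapshot(n); save(n+'0',s['image']); np.savez(n+'0.npz',**s)
    print(n,s['fx'],s['fy'],s['cx'],s['cy'],s['origin'],s['attitude'])
E
```

```text
pics
{'t': 0.0, 'joint_pos': array([-3.68958479e-02,  2.64752737e-01,  1.60538237e+00, -1.28656962e-06,
        1.27368430e+00, -3.69058390e-02]), 'qd': array([ 4.93169889e-05,  9.71784239e-04, -1.53985242e-03, -2.37960777e-05,
       -1.32294892e-03, -1.54520902e-04]), 'effort': array([ 6.10465631e-04, -5.15121067e+01, -3.67308676e+01, -4.07824507e-05,
        1.31324201e-02,  1.46811578e-05]), 'tcp_pos': array([6.74270218e-01, 2.74635649e-05, 2.29957775e-01]), 'tool_rot': array([ 0.70713495, -0.70707773,  0.00078309,  0.00079042]), 'contact_force': array([-1.04252255, -0.74848025,  0.09886555]), 'ft_torque': array([-0.009132  , -0.02257887,  0.03695814]), 'grip_width': 1.0010885614270417} 0.0187
scene 358.93243305656506 358.93243305656506 251.37467689779652 188.9491050199764 [-0.05821116 -0.48358711  0.75598429] [-0.35329607  0.82682566 -0.40438321  0.16737813]
side 444.5138030077966 444.5138030077966 250.26009983685987 193.01422563231338 [-0.31639024 -0.72578116  0.77467879] [-0.43635535  0.80184459 -0.36040893  0.19168898]
wrist 322.118948957684 322.118948957684 258.549222894662 189.7395079100263 [0.67446474 0.06565875 0.37193634] [ 1.32586213e-01  9.91171100e-01 -7.01544502e-07 -8.63647240e-04]
```

View pics/scene0.png

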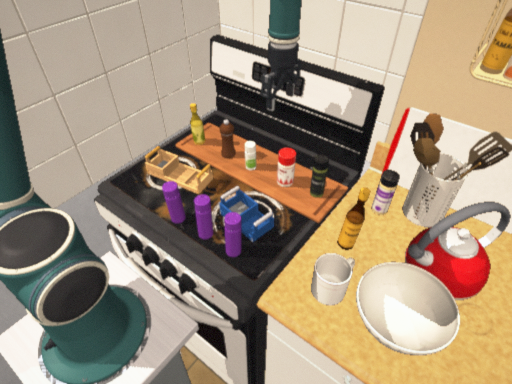

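View pics/side0.png

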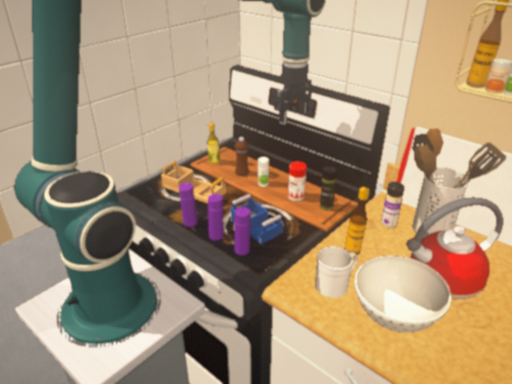

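View pics/wrist0.png

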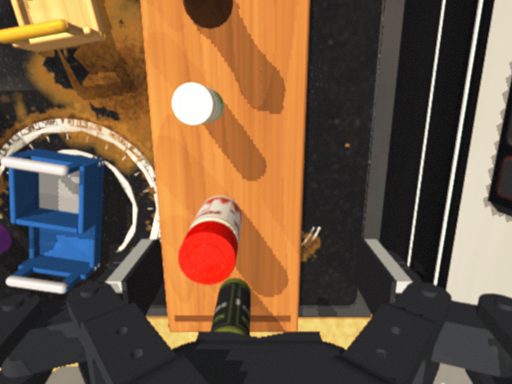

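```bash
cat > m.py <<'E'
from h import *
import sys
res=1000
def topdown(npz):
    s=dict(np.load(npz)); P=cloud(s); ok=s['depth']>0
    return s,P,ok
for n in ['scene0','side0','wrist0']:
    s,P,ok=topdown(n+'.npz'); hsv=cv2.cvtColor(s['image'],cv2.COLOR_RGB2HSV)
    H,S,V=hsv[...,0].astype(int),hsv[...,1],hsv[...,2]
    inb=ok&(P[...,0]>0.4)&(P[...,0]<0.85)&(P[...,1]>-0.35)&(P[...,1]<0.42)&(P[...,2]>0.03)&(P[...,2]<0.24)
    masks={'red':((H<6)|(H>174))&(S>170)&(V>120)&(P[...,2]>.09),'white':(S<40)&(V>150)&(P[...,0]>.5)&(P[...,2]>.08)&(P[...,2]<.13)&(P[...,1]>-.1),'purple':(H>125)&(H<160)&(S>100),'blue':(H>100)&(H<120)&(S>150),'yel':(H>20)&(H<35)&(S>130)&(P[...,2]>.06)}
    for k,m in masks.items():
        m=(m&inb).astype(np.uint8)
        c,l,st,ce=cv2.connectedComponentsWithStats(m)
        for i in range(1,c):
            if st[i,4]>25:
                q=P[l==i]; top=q[q[:,2]>np.percentile(q[:,2],98)-.004]
                print(n,k,st[i,4],'px',ce[i].round(),'med',np.median(q,0).round(3),'min',np.percentile(q,2,axis=0).round(3),'max',np.percentile(q,98,axis=0).round(3),'top',top.mean(0).round(4))
    # top-down map
    g=np.zeros((600,800,3),np.uint8)
    q=P[ok]; c=s['image'][ok]; o=np.argsort(q[:,2]); q=q[o];c=c[o]
    k=(q[:,2]<.26); q=q[k]; c=c[k]
    u=((0.45-q[:,1])*900).astype(int); v=((0.95-q[:,0])*900).astype(int)
    k=(u>=0)&(u<799)&(v>=0)&(v<599); g[v[k],u[k]]=c[k]; g[v[k],u[k]+1]=c[k]
    save('td_'+n,g)
E
python3 m.py
```

```text
scene0 red 258 px [287. 156.] med [ 0.621 -0.069  0.125] min [ 0.607 -0.088  0.101] max [ 0.65  -0.044  0.128] top [ 0.6297 -0.065   0.1265]
scene0 white 27 px [212.  82.] med [0.832 0.411 0.108] min [0.825 0.408 0.081] max [0.844 0.413 0.128] top [0.8311 0.4111 0.1266]
scene0 white 35 px [201.  90.] med [0.771 0.411 0.099] min [0.742 0.409 0.082] max [0.807 0.415 0.125] top [0.7736 0.4103 0.125 ]
scene0 white 159 px [175. 104.] med [0.639 0.411 0.104] min [0.587 0.408 0.083] max [0.707 0.414 0.126] top [0.6389 0.4106 0.1253]
scene0 white 94 px [153. 115.] med [0.546 0.411 0.112] min [0.509 0.407 0.082] max [0.575 0.414 0.129] top [0.5323 0.4103 0.1274]
scene0 white 70 px [249. 145.] med [0.616 0.062 0.104] min [0.605 0.048 0.083] max [0.635 0.076 0.107] top [0.6206 0.0616 0.1053]
scene0 purple 37 px [383. 194.] med [ 0.7   -0.332  0.07 ] min [ 0.697 -0.346  0.061] max [ 0.704 -0.318  0.077] top [ 0.6997 -0.3343  0.0755]
scene0 blue 260 px [241. 204.] med [ 0.46  -0.033  0.041] min [ 0.415 -0.073  0.031] max [0.489 0.007 0.05 ] top [ 0.449  -0.0379  0.0483]
scene0 blue 99 px [262. 22
[... 1042 characters left out ...]
3 -0.0607  0.1251]
wrist0 white 1332 px [192. 103.] med [0.62  0.065 0.104] min [0.606 0.05  0.102] max [0.635 0.079 0.105] top [0.6203 0.0647 0.104 ]
wrist0 blue 2697 px [ 51. 197.] med [ 0.451 -0.036  0.043] min [ 0.411 -0.068  0.031] max [0.494 0.013 0.049] top [ 0.452  -0.0386  0.0471]
wrist0 blue 695 px [ 53. 272.] med [ 0.438 -0.123  0.038] min [ 0.403 -0.131  0.031] max [ 0.471 -0.116  0.058] top [ 0.4538 -0.1257  0.0571]
wrist0 yel 539 px [31. 28.] med [0.477 0.127 0.067] min [0.451 0.12  0.065] max [0.503 0.134 0.069] top [0.4768 0.1269 0.0672]
wrist0 yel 111 px [230. 329.] med [ 0.647 -0.143  0.111] min [ 0.634 -0.147  0.108] max [ 0.658 -0.141  0.114] top [ 0.6465 -0.1429  0.1116]
```

View pics/td_scene0.png

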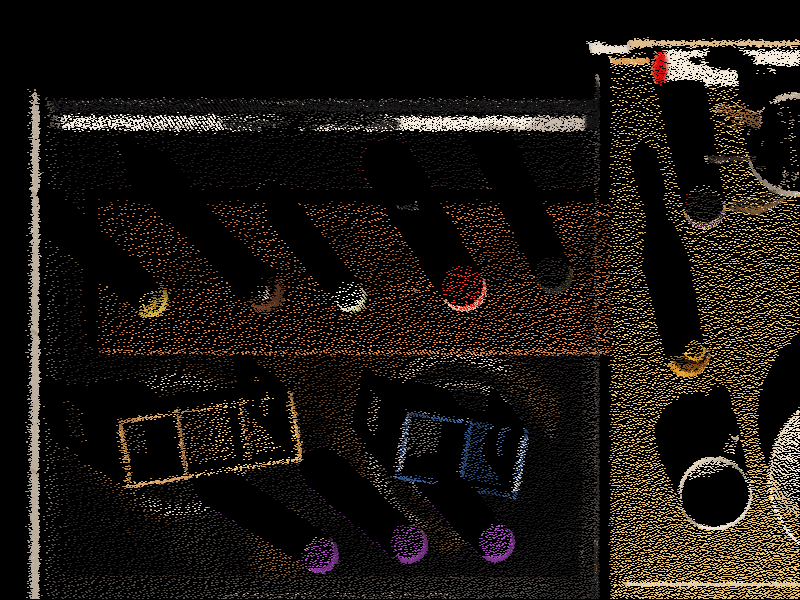

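View pics/td_wrist0.png

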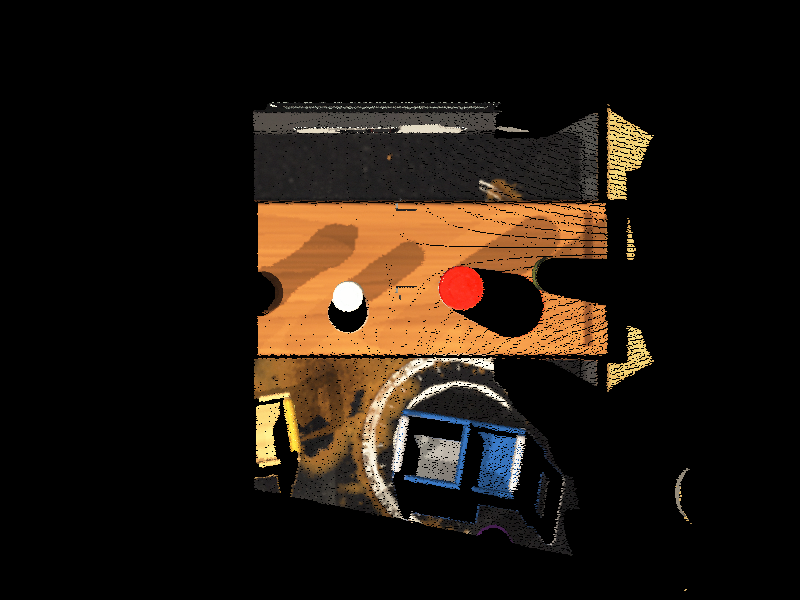

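{"name": "send_rows", "arguments": {
  "steps": [
    {"x": -0.04,"y": -0.02},
    {"x": -0.09,"y": -0.05},
    {"x": -0.14,"y": -0.07},
    {"x": -0.14,"y": -0.07},
    {"x": -0.14,"y": -0.07}
  ]
}}

```text
invalid input
```

```bash
cat > shot.py <<'E'
from h import *
import sys
n=sys.argv[1]; cam=sys.argv[2] if len(sys.argv)>2 else 'wrist'
s=viewer.snapshot(cam); save(n,s['image']); np.savez(n+'.npz',**s)
st=status.sense(); print(st['t'],st['tcp_pos'].round(4),st['tool_rot'].round(4),st['grip_width'],s['origin'],s['attitude'])
E
python3 shot.py vA
```

```text
0.2 [0.6745 0.     0.2304] [ 7.071e-01 -7.071e-01  5.000e-04  5.000e-04] 0.9995349752742481 [0.67451937 0.06565663 0.37209569] [ 1.32591211e-01  9.91170541e-01 -1.87967168e-05 -7.27917498e-04]
```

{"name": "send_rows", "arguments": {
  "steps": [
    {"z": 0.05},
    {"z": 0.1},
    {"z": 0.15},
    {"z": 0.2},
    {"z": 0.2}
  ]
}}

```text
invalid input
```

{"name": "send_rows", "arguments": {
  "steps": [
    {"z": 0},
    {"z": 0}
  ]
}}

```text
invalid input
```

```bash
python3 shot.py vB; python3 -c "
import cv2,numpy as np
cv2.imwrite('pics/AB.png',cv2.resize(np.hstack([cv2.imread('pics/vA.png'),cv2.imread('pics/vB.png')]),(800,300)))"
```

```text
0.25 [0.6746 0.     0.2306] [ 7.071e-01 -7.071e-01  4.000e-04  4.000e-04] 1.0010709766487185 [0.674584   0.06565438 0.37228739] [ 1.32597288e-01  9.91169834e-01 -4.09785320e-05 -5.63661258e-04]
```

View pics/AB.png

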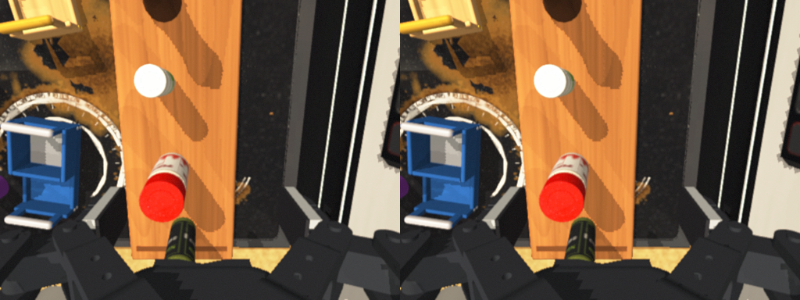

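The rows need all seven fields, so nothing moved and both shots show the start view.

{"name": "send_rows", "arguments": {
  "steps": [
    {"x": -0.04,"y": -0.02,"z": 0,"ax": 0,"ay": 0,"az": 0,"gripper": 1},
    {"x": -0.09,"y": -0.05,"z": 0,"ax": 0,"ay": 0,"az": 0,"gripper": 1},
    {"x": -0.14,"y": -0.07,"z": 0,"ax": 0,"ay": 0,"az": 0,"gripper": 1},
    {"x": -0.14,"y": -0.07,"z": 0,"ax": 0,"ay": 0,"az": 0,"gripper": 1},
    {"x": -0.14,"y": -0.07,"z": 0,"ax": 0,"ay": 0,"az": 0,"gripper": 1}
  ]
}}

```text
t: 0.88
tcp_pos: [0.5351, 0.0, 0.3009]
tool_rot: [0.707, -0.707, -0.0, -0.0]
contact_force: [0.6, 0.3, -0.8]
grip_width: 0.997
```

```bash
python3 shot.py vA
```

```text
0.925 [ 0.5352 -0.      0.3002] [ 7.071e-01 -7.071e-01  5.000e-04  4.000e-04] 1.00083447397186 [0.53490372 0.0656434  0.44274548] [ 1.32620405e-01  9.91166870e-01 -1.60777821e-04  1.97200174e-04]
```

{"name": "send_rows", "arguments": {
  "steps": [
    {"x": 0,"y": 0,"z": 0.05,"ax": 0,"ay": 0,"az": 0,"gripper": 1},
    {"x": 0,"y": 0,"z": 0.1,"ax": 0,"ay": 0,"az": 0,"gripper": 1},
    {"x": 0,"y": 0,"z": 0.15,"ax": 0,"ay": 0,"az": 0,"gripper": 1},
    {"x": 0,"y": 0,"z": 0.2,"ax": 0,"ay": 0,"az": 0,"gripper": 1},
    {"x": 0,"y": 0,"z": 0.2,"ax": 0,"ay": 0,"az": 0,"gripper": 1}
  ]
}}

```text
t: 1.55
tcp_pos: [0.5354, 0.2033, 0.2982]
tool_rot: [0.707, -0.707, -0.0, 0.003]
contact_force: [-0.2, -1.0, -0.7]
grip_width: 1.0
```

{"name": "send_rows", "arguments": {
  "steps": [
    {"x": 0,"y": 0,"z": 0.0,"ax": 0,"ay": 0,"az": 0,"gripper": 1},
    {"x": 0,"y": 0,"z": 0.0,"ax": 0,"ay": 0,"az": 0,"gripper": 1}
  ]
}}

```text
t: 1.8
tcp_pos: [0.5357, 0.2024, 0.2973]
tool_rot: [-0.707, 0.707, -0.001, -0.003]
contact_force: [0.4, -1.0, 0.2]
grip_width: 1.0
```

```bash
python3 shot.py vB; python3 -c "
import cv2,numpy as np
cv2.imwrite('pics/AB1.png',cv2.resize(np.hstack([cv2.imread('pics/vA.png'),cv2.imread('pics/vB.png')]),(800,300)))"
```

```text
1.85 [0.5357 0.2022 0.2976] [-7.069e-01  7.073e-01 -7.000e-04 -2.900e-03] 1.0003121610013936 [0.53608056 0.26814942 0.43905589] [ 0.13299436  0.99111205  0.00192505 -0.0023879 ]
```

View pics/AB1.png

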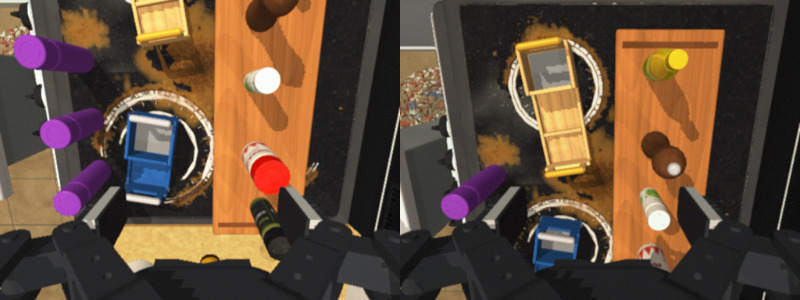

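```bash
cat > cad.py <<'E'
from h import *
import sys
def caddy(npz,kind):
    s=dict(np.load(npz)); P=cloud(s); hsv=cv2.cvtColor(s['image'],cv2.COLOR_RGB2HSV); H,S,V=[hsv[...,i].astype(int) for i in range(3)]
    X,Y,Z=P[...,0],P[...,1],P[...,2]
    if kind=='wood': box=(X>.38)&(X<.545)&(Y>.10)&(Y<.36)
    else: box=(X>.38)&(X<.53)&(Y>-.16)&(Y<.03)
    box&=s['depth']>0
    q=P[box&(Z>.012)]
    print(npz,kind,'z hist',np.histogram(q[:,2],bins=np.arange(0,.1,.004))[0])
    for lo,hi in [(.016,.026),(.026,.034),(.042,.052),(.052,.064),(.064,.08),(.016,.08)]:
        k=box&(Z>lo)&(Z<hi)
        if k.sum()<30: continue
        m=k.astype(np.uint8); m=cv2.morphologyEx(m,cv2.MORPH_OPEN,np.ones((2,2),np.uint8))>0
        q=P[m]; 
        if len(q)<30: continue
        (cx,cy),(w,h),a=cv2.minAreaRect((q[:,:2]*1000).astype(np.float32))
        print(' ',lo,hi,len(q),'c',round(cx,1),round(cy,1),'wh',round(w,1),round(h,1),'a',round(a,1),'zmed',np.median(q[:,2]).round(4))
if __name__=='__main__':
    caddy('vB.npz','wood'); caddy('scene0.npz','wood');caddy('side0.npz','wood'); caddy('vA.npz','blue'); caddy('scene0.npz','blue'); caddy('wrist0.npz','blue')
E
python3 cad.py
python3 - <<'E'
from h import *
im=np.hstack([cv2.imread('pics/vB.png')[20:230,100:260],cv2.imread('pics/vA.png')[120:290,100:260]] if 0 else [cv2.imread('pics/vB.png')[20:230,110:250]])
a=cv2.resize(cv2.imread('pics/vB.png')[30:240,120:270],None,fx=2.6,fy=2.6,interpolation=2)
b=cv2.resize(cv2.imread('pics/vA.png')[120:280,140:250],None,fx=3.4,fy=3.4,interpolation=2)
h=min(a.shape[0],b.shape[0]); cv2.imwrite('pics/cads.png',np.hstack([a[:h],b[:h]]))
s=dict(np.load('vA.npz'));P=cloud(s)
for n,X,Y in [('A',.5,-.2),]:
    pass
# stove surface z
for n in ['vA','vB','scene0','side0']:
    s=dict(np.load(n+'.npz'));P=cloud(s);X,Y,Z=P[...,0],P[...,1],P[...,2]
    k=(X>.56)&(X<.72)&(abs(Y-.1)<.2)&(abs(Z-.016)<.008); print(n,'board z',np.median(Z[k]))
    k=(X>.4)&(X<.54)&(Y>.03)&(Y<.09)&(abs(Z)<.01); print(n,'stove z',np.median(Z[k]),k.sum())
E
```

```text
vB.npz wood z hist [   0    0    0  267 1107  210  153  138  165  297  109  868  102   12
    8  122  839  118    0    0    0    0    0    0]
  0.016 0.026 1278 c 480.2 222.4 wh 119.4 197.5 a 5.0 zmed 0.0187
  0.026 0.034 160 c 463.4 215.3 wh 70.3 199.2 a 10.2 zmed 0.0304
  0.042 0.052 1009 c 470.2 219.7 wh 206.4 128.7 a 88.2 zmed 0.0467
  0.052 0.064 33 c 503.8 213.4 wh 212.4 61.5 a 88.4 zmed 0.0619
  0.064 0.08 934 c 481.6 208.7 wh 117.7 230.7 a 4.4 zmed 0.0667
  0.016 0.08 4229 c 478.3 210.7 wh 132.4 225.8 a 9.2 zmed 0.0377
scene0.npz wood z hist [  0   0   0 120 154 146  62  72  74  97  69  85  58  15  13  26  70  37
   1   0   0   0   0   0]
  0.016 0.026 300 c 420.0 206.6 wh 181.6 196.5 a 12.1 zmed 0.0173
  0.026 0.034 56 c 464.3 217.9 wh 75.2 196.3 a 11.4 zmed 0.0239
  0.042 0.052 166 c 480.4 221.7 wh 115.8 198.0 a 9.6 zmed 0.0431
  0.064 0.08 104 c 488.1 250.7 wh 120.2 259.3 a 8.7 zmed 0.0643
  0.016 0.08 966 c 292.0 -81.7 wh 1048.5 193.5 a 59.4 zmed 0.0286
side0.npz wood z hist [  0   0   0  84 113  66  53  66  82  78  53  83  22  10  18  38  60   4
   0   0   0   0   0   0]
[... 1478 characters left out ...]
   0    0    0    0]
  0.016 0.026 1510 c 510.2 1.4 wh 323.6 140.5 a 44.8 zmed 0.0198
  0.026 0.034 957 c 511.9 0.9 wh 322.5 136.2 a 44.6 zmed 0.0304
  0.042 0.052 1553 c 494.7 -10.8 wh 365.7 137.5 a 43.6 zmed 0.0464
  0.052 0.064 276 c 444.8 -80.0 wh 183.1 63.1 a 79.5 zmed 0.0618
  0.064 0.08 1135 c 478.9 -15.3 wh 394.7 152.9 a 43.7 zmed 0.0667
  0.016 0.08 7020 c 479.2 -16.9 wh 393.4 158.2 a 44.8 zmed 0.038
vA board z 0.015224044357120381
vA stove z 0.001412810100934081 4956
vB board z 0.01520507751447478
vB stove z 0.0013188566780406585 3511
scene0 board z 0.016512316681164763
scene0 stove z 0.00278698030946406 382
side0 board z 0.014228308945449464
side0 stove z 0.0005235072307924193 220
```

View pics/cads.png

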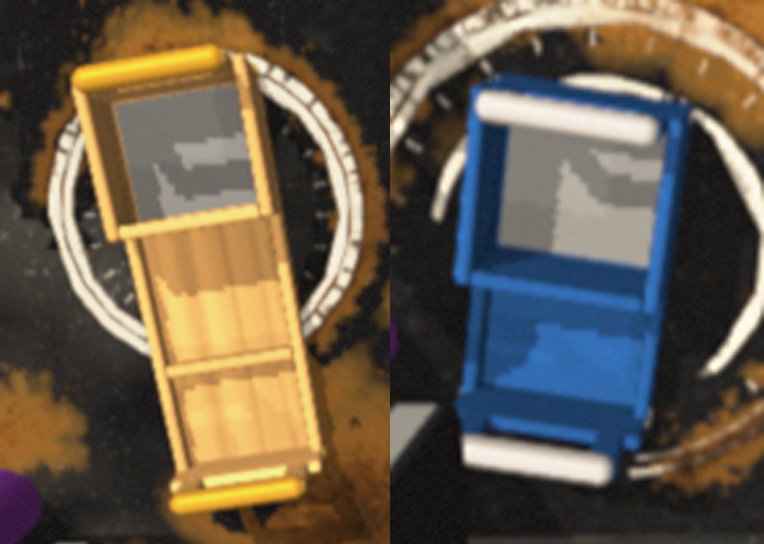

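```bash
cat > bars.py <<'E'
from h import *
def bars(npz,kind):
    s=dict(np.load(npz)); P=cloud(s); X,Y,Z=P[...,0],P[...,1],P[...,2]
    box=(X>.40)&(X<.545)&(Y>.10)&(Y<.36) if kind=='wood' else (X>.40)&(X<.52)&(Y>-.16)&(Y<.03)
    m=(box&(Z>.062)&(Z<.075)&(s['depth']>0)).astype(np.uint8)
    m[cv2.cvtColor(s['image'],cv2.COLOR_RGB2HSV)[...,2]<120]=0
    c,l,st,ce=cv2.connectedComponentsWithStats(m); out=[]
    for i in range(1,c):
        if st[i,4]<20: continue
        q=P[l==i]; (cx,cy),(w,h),a=cv2.minAreaRect((q[:,:2]*1000).astype(np.float32))
        print('  ',kind,st[i,4],ce[i].round(),'mean',(q.mean(0)*1000).round(1),'rect',round(cx,1),round(cy,1),round(w,1),round(h,1),round(a,1))
        if max(w,h)<100 and max(w,h)>40: out.append((cx,cy))
    if len(out)==2:
        out=np.array(sorted(out,key=lambda t:t[1])); d=out[1]-out[0]
        print(npz,kind,'centre',out.mean(0).round(1),'len',np.linalg.norm(d).round(1),'yaw',np.degrees(np.arctan2(-d[0],d[1])).round(2))
for n in ['vB','scene0','side0']: bars(n+'.npz','wood')
for n in ['vA','wrist0','scene0','side0']: bars(n+'.npz','blue')
E
python3 bars.py
```

```text
wood 626 [177.  56.] mean [445.7 315.3  66.4] rect 445.0 315.8 65.2 11.1 9.3
   wood 430 [211. 220.] mean [475.8 127.5  66.2] rect 475.5 126.7 65.4 11.3 8.6
vB.npz wood centre [460.3 221.2] len 191.6 yaw 9.15
   wood 58 [152. 151.] mean [445.4 311.6  66.5] rect 446.9 312.5 62.4 10.8 9.6
   wood 64 [203. 170.] mean [474.9 122.7  67.2] rect 474.7 123.3 62.6 10.7 10.4
scene0.npz wood centre [460.8 217.9] len 191.2 yaw 8.35
   wood 42 [169. 166.] mean [440.6 311.5  64.9] rect 441.4 312.4 62.4 11.9 8.5
   wood 45 [217. 182.] mean [471.2 122.3  65.3] rect 472.6 123.5 65.8 12.9 8.7
side0.npz wood centre [457.  217.9] len 191.5 yaw 9.36
   blue 479 [192. 154.] mean [456.6   6.3  66.4] rect 455.7 5.9 10.9 63.7 80.6
   blue 353 [183. 255.] mean [ 438.  -123.3   66.2] rect 438.1 -124.4 10.4 56.3 80.0
vA.npz blue centre [446.9 -59.3] len 131.6 yaw -7.73
   blue 728 [ 34. 166.] mean [457.6   6.5  66.3] rect 455.9 5.9 11.1 65.3 80.4
   blue 585 [ 36. 284.] mean [ 435.7 -122.6   66. ] rect 433.8 -123.6 11.4 64.6 80.5
wrist0.npz blue centre [444.8 -58.9] len 131.4 yaw -9.71
   blue 76 [230. 192.] mean [455.8   2.3  67. ] rect 457.8 2.1 10.0 63.2 77.0
   blue 95 [263. 218.] mean [ 433.1 -127.2   67.1] rect 433.8 -127.1 12.5 63.2 76.9
scene0.npz blue centre [445.8 -62.5] len 131.4 yaw -10.5
   blue 56 [242. 199.] mean [452.3   1.9  65.5] rect 452.7 2.1 12.5 64.6 79.3
   blue 63 [271. 220.] mean [ 429.5 -127.8   65.7] rect 430.6 -127.8 12.3 60.0 78.7
side0.npz blue centre [441.6 -62.9] len 131.7 yaw -9.62
```

```bash
cat > objs.py <<'E'
from h import *
import sys
tops=dict(oil=.162,mill=.148,red=.126,white=.105,black=.144); dia=dict(oil=22,mill=20,red=50,white=34,black=40)
ap=dict(oil=(.61,.28),mill=(.625,.155),red=(.63,-.06),white=(.62,.063),black=(.645,-.165))
def run(n):
    s=dict(np.load(n+'.npz')); P=cloud(s); X,Y,Z=P[...,0],P[...,1],P[...,2]
    for o in tops:
        for zo,band in ((tops[o],.005),):
            k=(np.hypot(X-ap[o][0],Y-ap[o][1])<.045)&(abs(Z-zo)<band)&(s['depth']>0)
            if k.sum()<15: continue
            q=(P[k][:,:2]*1000).astype(np.float32); (cx,cy),rr=cv2.minEnclosingCircle(q)
            u=np.argwhere(k).mean(0)
            print(n,o,len(q),'mean',q.mean(0).round(1),'circ',round(cx,1),round(cy,1),'d',round(2*rr,1),'exp',dia[o],'z',np.median(Z[k]).round(4),'px',u[::-1].round())
for n in sys.argv[1:]: run(n)
E
python3 objs.py vA vB wrist0 scene0 side0
```

```text
vA red 1565 mean [628.5 -60.5] circ 629.5 -62.1 d 49.7 exp 50 z 0.1251 px [347. 226.]
vA white 888 mean [619.6  64.9] circ 620.1 64.7 d 33.7 exp 34 z 0.104 px [342. 103.]
vA black 694 mean [ 640.  -157.7] circ 643.1 -159.4 d 39.1 exp 40 z 0.143 px [356. 316.]
vB oil 562 mean [613.6 288.9] circ 614.0 289.1 d 21.3 exp 22 z 0.1605 px [355.  76.]
vB mill 207 mean [623.7 161.8] circ 624.3 161.1 d 16.4 exp 20 z 0.1462 px [351. 216.]
vB white 603 mean [619.7  66.4] circ 620.3 65.5 d 34.2 exp 34 z 0.1038 px [331. 281.]
wrist0 red 2451 mean [630.2 -60.6] circ 630.2 -61.9 d 50.0 exp 50 z 0.1251 px [207. 257.]
wrist0 white 1406 mean [620.8  64.6] circ 620.3 64.4 d 33.7 exp 34 z 0.1039 px [192. 103.]
scene0 oil 26 mean [613.9 285.3] circ 614.4 285.3 d 20.6 exp 22 z 0.161 px [193. 105.]
scene0 mill 15 mean [624.2 157.9] circ 625.2 159.3 d 16.4 exp 20 z 0.1468 px [226. 120.]
scene0 red 166 mean [628.5 -65.5] circ 629.8 -63.3 d 50.6 exp 50 z 0.1262 px [287. 153.]
scene0 white 69 mean [619.6  61. ] circ 619.6 63.0 d 35.6 exp 34 z 0.1046 px [250. 144.]
scene0 black 126 mean [ 643.2 -164.3] circ 644.2 -163.6 d 40.8 exp 40 z 0.1441 px [321. 159.]
side0 oil 16 mean [612.3 285.3] circ 611.1 287.6 d 26.8 exp 22 z 0.1591 px [211. 124.]
side0 red 122 mean [624.9 -65.9] circ 625.2 -65.3 d 52.3 exp 50 z 0.1241 px [298. 166.]
side0 white 49 mean [616.   59.8] circ 616.7 60.1 d 35.9 exp 34 z 0.103 px [263. 160.]
side0 black 84 mean [ 640.  -164.4] circ 641.3 -163.6 d 40.9 exp 40 z 0.1418 px [329. 170.]
```

```bash
cat > go.py <<'E'
from h import *
import sys
x,y,z,yaw=map(float,sys.argv[1:5])
st=status.sense(); p=st['tcp_pos']; A=Rm(st['tool_rot'])
c,s=np.cos(np.radians(yaw)),np.sin(np.radians(yaw))
T=np.array([[c,0,-s],[s,0,c],[0,-1,0]])  # cols: tool x,y,z
d=A.T@(np.array([x,y,z])/1000-p); rv=np.degrees(R.from_matrix(A.T@T).as_rotvec())
print('t',round(float(st['t']),2),'tcp',(p*1000).round(1),'grip',round(float(st['grip_width']),3),'F',np.round(st['contact_force'],1))
print('shift',d.round(4),'turn',rv.round(2))
E
python3 go.py 620 64 160 9.1
```

```text
t 1.85 tcp [535.7 202.2 297.6] grip 1.0 F [ 0.1  0.3 -1. ]
shift [ 0.0846  0.1373 -0.1384] turn [ 0.01 -8.93 -0.29]
```

{"name": "send_rows", "arguments": {
  "steps": [
    {"x": 0.02,"y": 0.02,"z": -0.04,"ax": 0,"ay": -3,"az": 0,"gripper": 1},
    {"x": 0.05,"y": 0.05,"z": -0.09,"ax": 0,"ay": -6,"az": 0,"gripper": 1},
    {"x": 0.085,"y": 0.09,"z": -0.138,"ax": 0,"ay": -8.9,"az": -0.3,"gripper": 1},
    {"x": 0.085,"y": 0.137,"z": -0.138,"ax": 0,"ay": -8.9,"az": -0.3,"gripper": 1},
    {"x": 0.085,"y": 0.137,"z": -0.138,"ax": 0,"ay": -8.9,"az": -0.3,"gripper": 1}
  ]
}}

```text
t: 2.48
tcp_pos: [0.6165, 0.0619, 0.1549]
tool_rot: [-0.705, 0.705, 0.051, -0.059]
contact_force: [-1.5, -0.4, 0.0]
grip_width: 0.997
```

```bash
python3 go.py 620 64 57 9.1; python3 shot.py w1; python3 objs.py w1
```

```text
t 2.48 tcp [616.5  61.9 154.9] grip 0.997 F [-1.5 -0.4  0. ]
shift [0.0049 0.0978 0.0014] turn [-0.05 -0.23 -0.63]
2.525 [0.6185 0.0631 0.1583] [ 0.705  -0.7049 -0.0532  0.057 ] 1.0015766695007915 [0.6076042  0.12692688 0.29678455] [0.13225147 0.98819067 0.07722549 0.00499676]
w1 mill 1195 mean [624.2 160.1] circ 624.5 160.5 d 16.6 exp 20 z 0.1462 px [313.  29.]
w1 white 2119 mean [620.   65.7] circ 620.1 65.0 d 33.6 exp 34 z 0.1039 px [266. 205.]
```

View pics/w1.png

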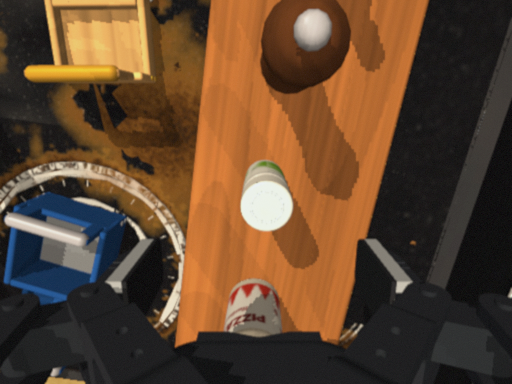

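The white cap sits at (266,205) between the fingers, as computed. Going down on it.

```bash
python3 go.py 620 64 57 9.1
```

```text
t 2.52 tcp [618.5  63.1 158.3] grip 1.002 F [ 0.4 -0.4  0.4]
shift [0.0022 0.1013 0.0006] turn [-0.03 -0.16 -0.31]
```

{"name": "send_rows", "arguments": {
  "steps": [
    {"x": 0.002,"y": 0.03,"z": 0.001,"ax": 0,"ay": 0,"az": 0,"gripper": 1},
    {"x": 0.002,"y": 0.06,"z": 0.001,"ax": 0,"ay": 0,"az": 0,"gripper": 1},
    {"x": 0.002,"y": 0.085,"z": 0.001,"ax": 0,"ay": 0,"az": 0,"gripper": 1},
    {"x": 0.002,"y": 0.1,"z": 0.001,"ax": 0,"ay": 0,"az": 0,"gripper": 1},
    {"x": 0.002,"y": 0.1,"z": 0.001,"ax": 0,"ay": 0,"az": 0,"gripper": 1}
  ]
}}

```text
t: 3.15
tcp_pos: [0.62, 0.0648, 0.0591]
tool_rot: [0.705, -0.705, -0.054, 0.057]
contact_force: [0.5, 0.2, 0.3]
grip_width: 0.996
```

```bash
python3 go.py 620 64 57 9.1
```

```text
t 3.15 tcp [620.   64.8  59.1] grip 0.996 F [0.5 0.2 0.3]
shift [-0.0001  0.0021 -0.0008] turn [-0.03 -0.13 -0.28]
```

{"name": "send_rows", "arguments": {
  "steps": [
    {"x": 0,"y": 0,"z": -0.001,"ax": 0,"ay": 0,"az": 0,"gripper": -0.3},
    {"x": 0,"y": 0,"z": -0.001,"ax": 0,"ay": 0,"az": 0,"gripper": -0.6},
    {"x": 0,"y": 0,"z": -0.001,"ax": 0,"ay": 0,"az": 0,"gripper": -1},
    {"x": 0,"y": 0,"z": -0.001,"ax": 0,"ay": 0,"az": 0,"gripper": -1},
    {"x": 0,"y": 0,"z": -0.001,"ax": 0,"ay": 0,"az": 0,"gripper": -1}
  ],
  "newtons": 30
}}

```text
t: 3.78
tcp_pos: [0.6207, 0.0638, 0.0602]
tool_rot: [0.705, -0.705, -0.054, 0.057]
contact_force: [-2.1, 0.3, 5.6]
grip_width: 0.377
```

{"name": "send_rows", "arguments": {
  "steps": [
    {"x": 0,"y": 0,"z": 0,"ax": 0,"ay": 0,"az": 0,"gripper": -1},
    {"x": 0,"y": 0,"z": 0,"ax": 0,"ay": 0,"az": 0,"gripper": -1}
  ],
  "newtons": 30
}}

```text
t: 4.03
tcp_pos: [0.6207, 0.0638, 0.0602]
tool_rot: [0.705, -0.705, -0.054, 0.057]
contact_force: [0.0, -0.4, 1.7]
grip_width: 0.383
```

```bash
python3 go.py 620 64 57 9.1
```

```text
t 4.03 tcp [620.7  63.8  60.2] grip 0.383 F [ 0.  -0.4  1.7]
shift [-0.0007  0.0032  0.0003] turn [-0.03 -0.14 -0.21]
```

{"name": "send_rows", "arguments": {
  "steps": [
    {"x": 0,"y": -0.015,"z": 0,"ax": 0,"ay": 0,"az": 0,"gripper": -1},
    {"x": 0,"y": -0.04,"z": 0,"ax": 0,"ay": 0,"az": 0,"gripper": -1},
    {"x": 0,"y": -0.07,"z": 0,"ax": 0,"ay": 0,"az": 0,"gripper": -1},
    {"x": 0,"y": -0.09,"z": 0,"ax": 0,"ay": 0,"az": 0,"gripper": -1},
    {"x": 0,"y": -0.09,"z": 0,"ax": 0,"ay": 0,"az": 0,"gripper": -1}
  ]
}}

```text
t: 4.65
tcp_pos: [0.6227, 0.0639, 0.1528]
tool_rot: [0.705, -0.705, -0.056, 0.055]
contact_force: [0.3, -0.4, -1.1]
grip_width: 0.386
```

```bash
python3 go.py 471 153 150 9.1
```

```text
t 4.65 tcp [622.7  63.9 152.8] grip 0.386 F [ 0.3 -0.4 -1.1]
shift [-0.136   0.0026  0.1116] turn [-0.   -0.14  0.05]
```

{"name": "send_rows", "arguments": {
  "steps": [
    {"x": -0.025,"y": 0,"z": 0.02,"ax": 0,"ay": 0,"az": 0,"gripper": -1},
    {"x": -0.06,"y": 0,"z": 0.05,"ax": 0,"ay": 0,"az": 0,"gripper": -1},
    {"x": -0.1,"y": 0,"z": 0.08,"ax": 0,"ay": 0,"az": 0,"gripper": -1},
    {"x": -0.13,"y": 0.002,"z": 0.106,"ax": 0,"ay": 0,"az": 0,"gripper": -1},
    {"x": -0.136,"y": 0.002,"z": 0.1115,"ax": 0,"ay": 0,"az": 0,"gripper": -1}
  ]
}}

```text
t: 5.28
tcp_pos: [0.4676, 0.1534, 0.1487]
tool_rot: [-0.705, 0.705, 0.055, -0.057]
contact_force: [1.8, -0.8, -2.2]
grip_width: 0.382
```

{"name": "send_rows", "arguments": {
  "steps": [
    {"x": 0,"y": 0,"z": 0,"ax": 0,"ay": 0,"az": 0,"gripper": -1}
  ]
}}

```text
t: 5.4
tcp_pos: [0.4673, 0.1534, 0.1482]
tool_rot: [-0.705, 0.705, 0.055, -0.057]
contact_force: [0.2, 0.1, -1.0]
grip_width: 0.379
```

```bash
python3 go.py 471 153 54.5 9.1; python3 shot.py w2
```

```text
t 5.4 tcp [467.3 153.4 148.2] grip 0.379 F [ 0.2  0.1 -1. ]
shift [ 0.0039  0.0937 -0.001 ] turn [ 0.03  0.04 -0.19]
5.45 [0.4673 0.1532 0.148 ] [-0.7046  0.7052  0.0547 -0.0576] 0.38035605761092794 [0.45705988 0.21839546 0.29000487] [0.13259794 0.98797195 0.07903323 0.00910858]
```

View pics/w2.png

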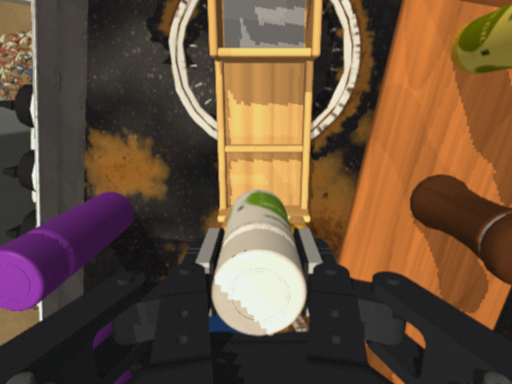

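```bash
cat > chk.py <<'E'
from h import *
import sys
# caddy-frame coords of pixels
s=dict(np.load(sys.argv[1]+'.npz')); P=cloud(s)
c,yaw=((460.3,220.2),9.1) if sys.argv[2]=='wood' else ((445,-60),-9.7)
a=np.radians(yaw); 
for uv in sys.argv[3:]:
    u,v=map(int,uv.split(',')); q=P[v,u]*1000; d=q[:2]-c
    print(uv,'world',q.round(1),'caddy x',round(d[0]*np.cos(a)+d[1]*np.sin(a),1),'y',round(-d[0]*np.sin(a)+d[1]*np.cos(a),1))
E
python3 chk.py w2 wood 262,148 262,54 262,50 222,120 307,120 218,180 308,180 225,215 303,218
```

```text
262,148 world [465.1 181.7  19.5] caddy x -1.4 y -38.8
262,54 world [453.6 250.5  47.7] caddy x -1.8 y 31.0
262,50 world [453.2 253.2  46.8] caddy x -1.8 y 33.7
222,120 world [428.9 199.2  19.4] caddy x -34.3 y -15.7
307,120 world [497.9 210.3  19.5] caddy x 35.5 y -15.7
218,180 world [430.3 143.6   1. ] caddy x -41.7 y -70.9
308,180 world [509.  160.5  18.2] caddy x 38.6 y -66.7
225,215 world [443.1 123.8  36.3] caddy x -32.2 y -92.4
303,218 world [506.6 133.8  42.8] caddy x 32.0 y -92.6
```

{"name": "send_rows", "arguments": {
  "steps": [
    {"x": 0.004,"y": 0.025,"z": -0.001,"ax": 0,"ay": 0,"az": 0,"gripper": -1},
    {"x": 0.004,"y": 0.05,"z": -0.001,"ax": 0,"ay": 0,"az": 0,"gripper": -1},
    {"x": 0.004,"y": 0.07,"z": -0.001,"ax": 0,"ay": 0,"az": 0,"gripper": -1},
    {"x": 0.004,"y": 0.085,"z": -0.001,"ax": 0,"ay": 0,"az": 0,"gripper": -1},
    {"x": 0.004,"y": 0.088,"z": -0.001,"ax": 0,"ay": 0,"az": 0,"gripper": -1}
  ]
}}

```text
t: 6.08
tcp_pos: [0.4708, 0.1521, 0.0587]
tool_rot: [-0.704, 0.705, 0.054, -0.058]
contact_force: [0.6, -0.2, -1.8]
grip_width: 0.379
```

```bash
python3 go.py 471 153 54.2 9.1
```

```text
t 6.08 tcp [470.8 152.1  58.7] grip 0.379 F [ 0.6 -0.2 -1.8]
shift [0.0004 0.0045 0.0008] turn [ 0.05 -0.04 -0.36]
```

{"name": "send_rows", "arguments": {
  "steps": [
    {"x": 0,"y": 0.003,"z": 0.001,"ax": 0,"ay": 0,"az": 0,"gripper": -1},
    {"x": 0,"y": 0.005,"z": 0.001,"ax": 0,"ay": 0,"az": 0,"gripper": -1},
    {"x": 0,"y": 0.006,"z": 0.001,"ax": 0,"ay": 0,"az": 0,"gripper": -1}
  ]
}}

```text
t: 6.45
tcp_pos: [0.471, 0.1533, 0.0532]
tool_rot: [-0.704, 0.705, 0.054, -0.058]
contact_force: [0.1, 0.2, 2.6]
grip_width: 0.379
```

```bash
python3 go.py 471 153 54.2 9.1
```

```text
t 6.45 tcp [471.  153.3  53.2] grip 0.379 F [0.1 0.2 2.6]
shift [-0.0001 -0.001  -0.0002] turn [ 0.04 -0.03 -0.31]
```

{"name": "send_rows", "arguments": {
  "steps": [
    {"x": 0,"y": 0,"z": 0,"ax": 0,"ay": 0,"az": 0,"gripper": -0.1},
    {"x": 0,"y": 0,"z": 0,"ax": 0,"ay": 0,"az": 0,"gripper": 0.4},
    {"x": 0,"y": 0,"z": 0,"ax": 0,"ay": 0,"az": 0,"gripper": 0.8},
    {"x": 0,"y": 0,"z": 0,"ax": 0,"ay": 0,"az": 0,"gripper": 1},
    {"x": 0,"y": 0,"z": 0,"ax": 0,"ay": 0,"az": 0,"gripper": 1}
  ]
}}

```text
t: 7.08
tcp_pos: [0.4711, 0.1533, 0.0532]
tool_rot: [-0.704, 0.705, 0.054, -0.058]
contact_force: [0.2, -0.3, -0.8]
grip_width: 1.0
```

{"name": "send_rows", "arguments": {
  "steps": [
    {"x": 0,"y": -0.02,"z": 0,"ax": 0,"ay": 0,"az": 0,"gripper": 1},
    {"x": 0,"y": -0.05,"z": 0,"ax": 0,"ay": 0,"az": 0,"gripper": 1},
    {"x": 0,"y": -0.09,"z": 0,"ax": 0,"ay": 0,"az": 0,"gripper": 1},
    {"x": 0,"y": -0.13,"z": 0,"ax": 0,"ay": 0,"az": 0,"gripper": 1},
    {"x": 0,"y": -0.14,"z": 0,"ax": 0,"ay": 0,"az": 0,"gripper": 1}
  ]
}}

```text
t: 7.7
tcp_pos: [0.4738, 0.154, 0.1965]
tool_rot: [-0.705, 0.705, 0.056, -0.056]
contact_force: [-0.4, 0.3, 0.0]
grip_width: 1.002
```

```bash
python3 go.py 630 -63 190 9.1; python3 shot.py w3
```

```text
t 7.7 tcp [473.8 154.  196.5] grip 1.002 F [-0.4  0.3  0. ]
shift [ 0.12    0.0066 -0.239 ] turn [ 0.01 -0.03  0.04]
7.75 [0.4735 0.154  0.1962] [-0.7048  0.705   0.0559 -0.056 ] 1.0013170915032832 [0.46303787 0.21885381 0.33835179] [0.13225388 0.9880655  0.07819532 0.01099873]
```

View pics/w3.png

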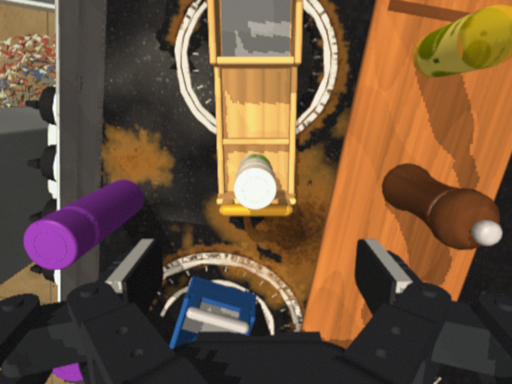

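The white jar stands in the small bay, cap at (256,188). Next is the red jar.

{"name": "send_rows", "arguments": {
  "steps": [
    {"x": 0.025,"y": 0,"z": -0.05,"ax": 0,"ay": 0,"az": 0,"gripper": 1},
    {"x": 0.05,"y": 0,"z": -0.1,"ax": 0,"ay": 0,"az": 0,"gripper": 1},
    {"x": 0.075,"y": 0,"z": -0.15,"ax": 0,"ay": 0,"az": 0,"gripper": 1},
    {"x": 0.1,"y": 0,"z": -0.2,"ax": 0,"ay": 0,"az": 0,"gripper": 1},
    {"x": 0.12,"y": 0.007,"z": -0.239,"ax": 0,"ay": 0,"az": 0,"gripper": 1}
  ]
}}

```text
t: 8.38
tcp_pos: [0.6301, -0.0651, 0.1873]
tool_rot: [0.705, -0.705, -0.055, 0.056]
contact_force: [-0.0, 1.1, -0.0]
grip_width: 0.994
```

{"name": "send_rows", "arguments": {
  "steps": [
    {"x": 0,"y": 0,"z": 0,"ax": 0,"ay": 0,"az": 0,"gripper": 1}
  ]
}}

```text
t: 8.5
tcp_pos: [0.6299, -0.0676, 0.1841]
tool_rot: [0.705, -0.705, -0.052, 0.056]
contact_force: [0.0, 0.2, 0.3]
grip_width: 1.001
```

```bash
python3 shot.py w4; python3 objs.py w4; python3 go.py 630 -63 67 9.1
```

```text
8.55 [ 0.629  -0.0664  0.1841] [ 0.7054 -0.7046 -0.0524  0.057 ] 0.9994830227476417 [ 0.62038689 -0.00276346  0.32602055] [0.1320319  0.98826208 0.07647414 0.00757283]
w4 red 4270 mean [629.5 -61.1] circ 629.7 -62.4 d 49.6 exp 50 z 0.1252 px [260. 196.]
w4 black 673 mean [ 642.5 -146.2] circ 643.8 -151.4 d 34.8 exp 40 z 0.1424 px [260. 327.]
t 8.55 tcp [629.  -66.4 184.1] grip 0.999 F [-1.7  1.1 -0.2]
shift [0.0023 0.117  0.003 ] turn [-0.1  -0.23 -0.37]
```

```bash
python3 go.py 630 -63 67 9.1
```

```text
t 8.55 tcp [629.  -66.4 184.1] grip 0.999 F [-1.7  1.1 -0.2]
shift [0.0023 0.117  0.003 ] turn [-0.1  -0.23 -0.37]
```

{"name": "send_rows", "arguments": {
  "steps": [
    {"x": 0.002,"y": 0.02,"z": 0.003,"ax": 0,"ay": 0,"az": 0,"gripper": 1},
    {"x": 0.002,"y": 0.05,"z": 0.003,"ax": 0,"ay": 0,"az": 0,"gripper": 1},
    {"x": 0.002,"y": 0.08,"z": 0.003,"ax": 0,"ay": 0,"az": 0,"gripper": 1},
    {"x": 0.002,"y": 0.105,"z": 0.003,"ax": 0,"ay": 0,"az": 0,"gripper": 1},
    {"x": 0.002,"y": 0.115,"z": 0.003,"ax": 0,"ay": 0,"az": 0,"gripper": 1}
  ]
}}

```text
t: 9.18
tcp_pos: [0.6265, -0.0611, 0.0654]
tool_rot: [0.706, -0.704, -0.051, 0.06]
contact_force: [-0.1, 0.5, 0.0]
grip_width: 1.002
```

```bash
python3 go.py 630 -63 67 9.1
```

```text
t 9.18 tcp [626.5 -61.1  65.4] grip 1.002 F [-0.1  0.5  0. ]
shift [ 0.0031 -0.0016 -0.0024] turn [-0.21 -0.13 -0.69]
```

{"name": "send_rows", "arguments": {
  "steps": [
    {"x": 0.003,"y": -0.002,"z": -0.002,"ax": -0.2,"ay": -0.1,"az": -0.7,"gripper": 1},
    {"x": 0.003,"y": -0.002,"z": -0.002,"ax": -0.2,"ay": -0.1,"az": -0.7,"gripper": 1},
    {"x": 0.003,"y": -0.002,"z": -0.002,"ax": -0.2,"ay": -0.1,"az": -0.7,"gripper": 1}
  ]
}}

```text
t: 9.55
tcp_pos: [0.6308, -0.0627, 0.0688]
tool_rot: [-0.705, 0.705, 0.057, -0.055]
contact_force: [-0.2, -0.2, -0.0]
grip_width: 0.999
```

```bash
python3 go.py 630 -63 67 9.1
```

```text
t 9.55 tcp [630.8 -62.7  68.8] grip 0.999 F [-0.2 -0.2 -0. ]
shift [-0.0009  0.0018 -0.0002] turn [ 0.03 -0.03  0.14]
```

{"name": "send_rows", "arguments": {
  "steps": [
    {"x": 0,"y": 0,"z": 0,"ax": 0,"ay": 0,"az": 0,"gripper": 0.2},
    {"x": 0,"y": 0,"z": 0,"ax": 0,"ay": 0,"az": 0,"gripper": -0.3},
    {"x": 0,"y": 0,"z": 0,"ax": 0,"ay": 0,"az": 0,"gripper": -1},
    {"x": 0,"y": 0,"z": 0,"ax": 0,"ay": 0,"az": 0,"gripper": -1},
    {"x": 0,"y": 0,"z": 0,"ax": 0,"ay": 0,"az": 0,"gripper": -1}
  ],
  "newtons": 30
}}

```text
t: 10.18
tcp_pos: [0.6311, -0.0629, 0.0697]
tool_rot: [-0.705, 0.705, 0.057, -0.055]
contact_force: [-1.9, -0.0, 5.1]
grip_width: 0.573
```

{"name": "send_rows", "arguments": {
  "steps": [
    {"x": 0,"y": 0,"z": 0,"ax": 0,"ay": 0,"az": 0,"gripper": -1},
    {"x": 0,"y": 0,"z": 0,"ax": 0,"ay": 0,"az": 0,"gripper": -1}
  ]
}}

```text
t: 10.42
tcp_pos: [0.631, -0.0629, 0.0696]
tool_rot: [-0.705, 0.705, 0.057, -0.055]
contact_force: [-1.0, -0.2, 1.9]
grip_width: 0.579
```

```bash
python3 go.py 630 -63 67 9.1
```

```text
t 10.43 tcp [631.  -62.9  69.6] grip 0.579 F [-1.  -0.2  1.9]
shift [-0.001   0.0026  0.0001] turn [ 0.05 -0.03  0.17]
```

{"name": "send_rows", "arguments": {
  "steps": [
    {"x": 0,"y": -0.015,"z": 0,"ax": 0,"ay": 0,"az": 0,"gripper": -1},
    {"x": 0,"y": -0.04,"z": 0,"ax": 0,"ay": 0,"az": 0,"gripper": -1},
    {"x": 0,"y": -0.07,"z": 0,"ax": 0,"ay": 0,"az": 0,"gripper": -1},
    {"x": 0,"y": -0.1,"z": 0,"ax": 0,"ay": 0,"az": 0,"gripper": -1},
    {"x": 0,"y": -0.11,"z": 0,"ax": 0,"ay": 0,"az": 0,"gripper": -1}
  ]
}}

```text
t: 11.05
tcp_pos: [0.6324, -0.063, 0.1828]
tool_rot: [-0.704, 0.705, 0.059, -0.053]
contact_force: [0.3, 0.2, -1.5]
grip_width: 0.575
```

```bash
python3 go.py 461 216.3 180 9.1
```

```text
t 11.05 tcp [632.4 -63.  182.8] grip 0.575 F [ 0.3  0.2 -1.5]
shift [-0.1252  0.0011  0.3028] turn [ 0.13 -0.03  0.44]
```

{"name": "send_rows", "arguments": {
  "steps": [
    {"x": -0.025,"y": 0,"z": 0.03,"ax": 0,"ay": 0,"az": 0.4,"gripper": -1},
    {"x": -0.05,"y": 0,"z": 0.07,"ax": 0,"ay": 0,"az": 0.4,"gripper": -1},
    {"x": -0.075,"y": 0,"z": 0.12,"ax": 0,"ay": 0,"az": 0.4,"gripper": -1},
    {"x": -0.1,"y": 0,"z": 0.17,"ax": 0,"ay": 0,"az": 0.4,"gripper": -1},
    {"x": -0.115,"y": 0,"z": 0.22,"ax": 0,"ay": 0,"az": 0.4,"gripper": -1}
  ]
}}

```text
t: 11.68
tcp_pos: [0.482, 0.137, 0.1805]
tool_rot: [-0.704, 0.706, 0.055, -0.056]
contact_force: [1.0, 0.0, -0.6]
grip_width: 0.575
```

```bash
python3 go.py 461 216.3 180 9.1
```

```text
t 11.68 tcp [482.  137.  180.5] grip 0.575 F [ 1.   0.  -0.6]
shift [-0.0083  0.0003  0.0816] turn [ 0.13 -0.07 -0.05]
```

{"name": "send_rows", "arguments": {
  "steps": [
    {"x": -0.006,"y": 0,"z": 0.04,"ax": 0,"ay": 0,"az": 0,"gripper": -1},
    {"x": -0.008,"y": 0,"z": 0.07,"ax": 0,"ay": 0,"az": 0,"gripper": -1},
    {"x": -0.008,"y": 0,"z": 0.0815,"ax": 0,"ay": 0,"az": 0,"gripper": -1},
    {"x": -0.008,"y": 0,"z": 0.0815,"ax": 0,"ay": 0,"az": 0,"gripper": -1},
    {"x": -0.008,"y": 0,"z": 0.0815,"ax": 0,"ay": 0,"az": 0,"gripper": -1}
  ]
}}

```text
t: 12.3
tcp_pos: [0.4615, 0.2153, 0.18]
tool_rot: [-0.704, 0.706, 0.055, -0.056]
contact_force: [0.7, -0.4, -1.1]
grip_width: 0.573
```

```bash
python3 go.py 461 216.3 66 9.1; python3 shot.py w5
```

```text
t 12.3 tcp [461.5 215.3 180. ] grip 0.573 F [ 0.7 -0.4 -1.1]
shift [-0.0002  0.114   0.0014] turn [ 0.16 -0.1  -0.08]
12.35 [0.4615 0.2152 0.1801] [-0.7039  0.7059  0.0549 -0.0557] 0.5736618358695158 [0.45105152 0.28059894 0.32168854] [0.13369595 0.9879228  0.07767534 0.01002399]
```

View pics/w5.png

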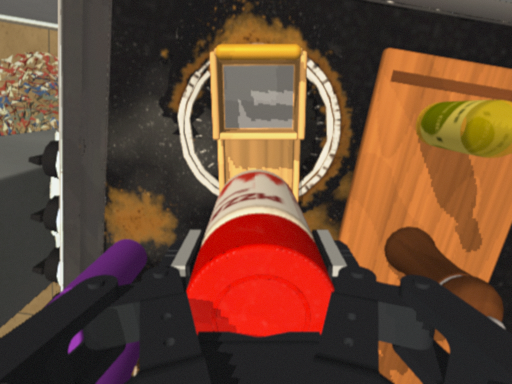

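The red jar is held upright, centred on the caddy (u≈260, divider at v≈135). Lowering.

{"name": "send_rows", "arguments": {
  "steps": [
    {"x": 0,"y": 0.02,"z": 0.001,"ax": 0,"ay": 0,"az": 0,"gripper": -1},
    {"x": 0,"y": 0.05,"z": 0.001,"ax": 0,"ay": 0,"az": 0,"gripper": -1},
    {"x": 0,"y": 0.08,"z": 0.001,"ax": 0,"ay": 0,"az": 0,"gripper": -1},
    {"x": 0,"y": 0.1,"z": 0.001,"ax": 0,"ay": 0,"az": 0,"gripper": -1},
    {"x": 0,"y": 0.108,"z": 0.001,"ax": 0,"ay": 0,"az": 0,"gripper": -1}
  ]
}}

```text
t: 12.98
tcp_pos: [0.4606, 0.2146, 0.0706]
tool_rot: [-0.704, 0.706, 0.054, -0.056]
contact_force: [0.1, -0.0, -1.9]
grip_width: 0.569
```

```bash
python3 go.py 461 216.3 62.6 9.1
```

```text
t 12.97 tcp [460.6 214.6  70.6] grip 0.569 F [ 0.1 -0.  -1.9]
shift [0.0007 0.008  0.0017] turn [ 0.2  -0.21 -0.22]
```

{"name": "send_rows", "arguments": {
  "steps": [
    {"x": 0.0005,"y": 0.004,"z": 0.0015,"ax": 0.2,"ay": 0,"az": -0.2,"gripper": -1},
    {"x": 0.0005,"y": 0.007,"z": 0.0015,"ax": 0.2,"ay": 0,"az": -0.2,"gripper": -1},
    {"x": 0.0005,"y": 0.0085,"z": 0.0015,"ax": 0.2,"ay": 0,"az": -0.2,"gripper": -1},
    {"x": 0.0005,"y": 0.009,"z": 0.0015,"ax": 0.2,"ay": 0,"az": -0.2,"gripper": -1}
  ]
}}

```text
t: 13.48
tcp_pos: [0.4614, 0.2164, 0.0626]
tool_rot: [0.705, -0.705, -0.055, 0.055]
contact_force: [-1.7, -0.9, 4.7]
grip_width: 0.568
```

```bash
python3 go.py 461 216.3 62.6 9.1
```

```text
t 13.47 tcp [461.4 216.4  62.6] grip 0.568 F [-1.7 -0.9  4.7]
shift [-0.0004  0.     -0.    ] turn [-0.01 -0.2   0.05]
```

Contact felt (+4.7 N). Release and rise.

{"name": "send_rows", "arguments": {
  "steps": [
    {"x": 0,"y": 0,"z": 0,"ax": 0,"ay": 0,"az": 0,"gripper": 0.3},
    {"x": 0,"y": 0,"z": 0,"ax": 0,"ay": 0,"az": 0,"gripper": 0.6},
    {"x": 0,"y": 0,"z": 0,"ax": 0,"ay": 0,"az": 0,"gripper": 1},
    {"x": 0,"y": 0,"z": 0,"ax": 0,"ay": 0,"az": 0,"gripper": 1},
    {"x": 0,"y": 0,"z": 0,"ax": 0,"ay": 0,"az": 0,"gripper": 1}
  ]
}}

```text
t: 14.1
tcp_pos: [0.4614, 0.2164, 0.0626]
tool_rot: [0.705, -0.705, -0.055, 0.055]
contact_force: [-0.3, 0.1, -0.3]
grip_width: 0.998
```

{"name": "send_rows", "arguments": {
  "steps": [
    {"x": 0,"y": -0.02,"z": 0,"ax": 0,"ay": 0,"az": 0,"gripper": 1},
    {"x": 0,"y": -0.05,"z": 0,"ax": 0,"ay": 0,"az": 0,"gripper": 1},
    {"x": 0,"y": -0.09,"z": 0,"ax": 0,"ay": 0,"az": 0,"gripper": 1},
    {"x": 0,"y": -0.13,"z": 0,"ax": 0,"ay": 0,"az": 0,"gripper": 1},
    {"x": 0,"y": -0.165,"z": 0,"ax": 0,"ay": 0,"az": 0,"gripper": 1}
  ]
}}

```text
t: 14.72
tcp_pos: [0.4614, 0.2164, 0.2292]
tool_rot: [0.705, -0.705, -0.055, 0.054]
contact_force: [0.4, -0.0, -0.3]
grip_width: 1.001
```

```bash
python3 go.py 614 288 225 9.1; python3 shot.py w6; python3 objs.py w6
```

```text
t 14.72 tcp [461.4 216.4 229.2] grip 1.001 F [ 0.4 -0.  -0.3]
shift [0.1618 0.0045 0.0472] turn [-0.03 -0.2   0.1 ]
14.775 [0.464  0.2175 0.2346] [ 0.706  -0.7039 -0.0581  0.0516] 1.0029957932338496 [0.45072939 0.28110245 0.37107279] [0.13196529 0.98822472 0.07661631 0.01126977]
w6 oil 608 mean [609.4 287.8] circ 612.7 288.3 d 21.2 exp 22 z 0.1603 px [502. 131.]
w6 mill 189 mean [623.9 164.1] circ 624.3 162.6 d 16.0 exp 20 z 0.1462 px [451. 289.]
```

View pics/w6.png

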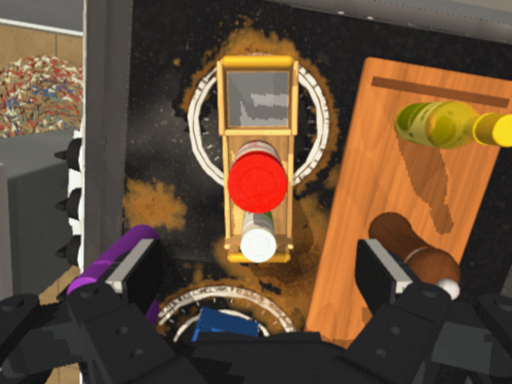

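Red (257,182) and white (258,242) both stand in their bays. Next the oil bottle.

{"name": "send_rows", "arguments": {
  "steps": [
    {"x": 0.04,"y": 0,"z": 0.012,"ax": 0,"ay": 0,"az": 0,"gripper": 1},
    {"x": 0.08,"y": 0,"z": 0.024,"ax": 0,"ay": 0,"az": 0,"gripper": 1},
    {"x": 0.12,"y": 0,"z": 0.036,"ax": 0,"ay": 0,"az": 0,"gripper": 1},
    {"x": 0.16,"y": 0.004,"z": 0.047,"ax": 0,"ay": 0,"az": 0,"gripper": 1},
    {"x": 0.16,"y": 0.004,"z": 0.047,"ax": 0,"ay": 0,"az": 0,"gripper": 1}
  ]
}}

```text
t: 15.4
tcp_pos: [0.6164, 0.2893, 0.2302]
tool_rot: [0.706, -0.704, -0.058, 0.052]
contact_force: [0.0, -1.0, -0.6]
grip_width: 1.003
```

{"name": "send_rows", "arguments": {
  "steps": [
    {"x": 0,"y": 0,"z": 0,"ax": 0,"ay": 0,"az": 0,"gripper": 1},
    {"x": 0,"y": 0,"z": 0,"ax": 0,"ay": 0,"az": 0,"gripper": 1}
  ]
}}

```text
t: 15.65
tcp_pos: [0.6154, 0.2889, 0.2301]
tool_rot: [0.706, -0.704, -0.057, 0.052]
contact_force: [-0.3, -0.0, -0.2]
grip_width: 0.997
```

```bash
python3 shot.py w7; python3 objs.py w7; python3 go.py 614 288 131 9.1
```

```text
15.7 [0.6155 0.2889 0.2304] [ 0.7058 -0.7041 -0.0575  0.0522] 1.0016039485223776 [0.60402351 0.3533091  0.37208229] [0.13112012 0.98833041 0.0762609  0.01395683]
w7 oil 710 mean [613.9 289.6] circ 614.1 289.1 d 21.1 exp 22 z 0.1605 px [256. 200.]
w7 mill 17 mean [624.7 168.3] circ 624.2 167.8 d 8.4 exp 20 z 0.1436 px [247. 333.]
t 15.7 tcp [615.5 288.9 230.4] grip 1.002 F [-0.2  0.   0.1]
shift [-0.0024  0.0994 -0.0008] turn [-0.1  -0.2   0.44]
```

{"name": "send_rows", "arguments": {
  "steps": [
    {"x": -0.002,"y": 0.025,"z": -0.0005,"ax": 0,"ay": 0,"az": 0.4,"gripper": 1},
    {"x": -0.002,"y": 0.05,"z": -0.0005,"ax": 0,"ay": 0,"az": 0.4,"gripper": 1},
    {"x": -0.002,"y": 0.075,"z": -0.0005,"ax": 0,"ay": 0,"az": 0.4,"gripper": 1},
    {"x": -0.002,"y": 0.095,"z": -0.0005,"ax": 0,"ay": 0,"az": 0.4,"gripper": 1},
    {"x": -0.002,"y": 0.099,"z": -0.0005,"ax": 0,"ay": 0,"az": 0.4,"gripper": 1}
  ]
}}

```text
t: 16.32
tcp_pos: [0.6125, 0.2876, 0.1285]
tool_rot: [0.705, -0.705, -0.054, 0.056]
contact_force: [0.8, -1.1, 0.3]
grip_width: 0.999
```

```bash
python3 go.py 614 288 131 9.1
```

```text
t 16.32 tcp [612.5 287.6 128.5] grip 0.999 F [ 0.8 -1.1  0.3]
shift [ 0.0016 -0.0026  0.0002] turn [-0.04 -0.21 -0.21]
```

{"name": "send_rows", "arguments": {
  "steps": [
    {"x": 0.0015,"y": -0.0035,"z": 0,"ax": 0,"ay": 0,"az": -0.2,"gripper": 0.5},
    {"x": 0.0015,"y": -0.0035,"z": 0,"ax": 0,"ay": 0,"az": -0.2,"gripper": -0.2},
    {"x": 0.0015,"y": -0.0035,"z": 0,"ax": 0,"ay": 0,"az": -0.2,"gripper": -0.4},
    {"x": 0.0015,"y": -0.0035,"z": 0,"ax": 0,"ay": 0,"az": -0.2,"gripper": -1},
    {"x": 0.0015,"y": -0.0035,"z": 0,"ax": 0,"ay": 0,"az": -0.2,"gripper": -1}
  ],
  "newtons": 40
}}

```text
t: 16.95
tcp_pos: [0.6148, 0.2882, 0.1332]
tool_rot: [0.706, -0.704, -0.056, 0.054]
contact_force: [0.4, 0.4, 3.5]
grip_width: 0.229
```

{"name": "send_rows", "arguments": {
  "steps": [
    {"x": 0,"y": 0,"z": 0,"ax": 0,"ay": 0,"az": 0,"gripper": -1},
    {"x": 0,"y": 0,"z": 0,"ax": 0,"ay": 0,"az": 0,"gripper": -1},
    {"x": 0,"y": 0,"z": 0,"ax": 0,"ay": 0,"az": 0,"gripper": -1}
  ]
}}

```text
t: 17.32
tcp_pos: [0.6148, 0.2883, 0.1332]
tool_rot: [0.706, -0.704, -0.056, 0.054]
contact_force: [0.5, -0.2, 2.0]
grip_width: 0.235
```

```bash
python3 go.py 614 288 131 9.1; python3 shot.py w8
```

```text
t 17.32 tcp [614.8 288.3 133.2] grip 0.235 F [ 0.5 -0.2  2. ]
shift [-0.0008  0.0022 -0.0001] turn [-0.08 -0.21  0.12]
17.375 [0.6148 0.2882 0.1332] [ 0.7055 -0.7044 -0.0555  0.0542] 0.22984105289725773 [0.60411537 0.35284086 0.27517497] [0.13147192 0.98829024 0.07659851 0.01141064]
```

View pics/w8.png

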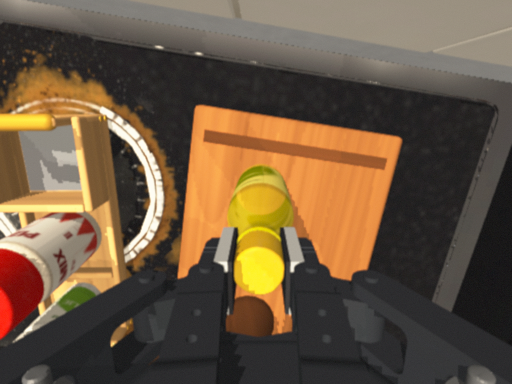

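The cap (260,258) is held between the pads. Lifting.

{"name": "send_rows", "arguments": {
  "steps": [
    {"x": 0,"y": -0.01,"z": 0,"ax": 0,"ay": 0,"az": 0,"gripper": -1},
    {"x": 0,"y": -0.03,"z": 0,"ax": 0,"ay": 0,"az": 0,"gripper": -1},
    {"x": 0,"y": -0.055,"z": 0,"ax": 0,"ay": 0,"az": 0,"gripper": -1},
    {"x": 0,"y": -0.08,"z": 0,"ax": 0,"ay": 0,"az": 0,"gripper": -1},
    {"x": 0,"y": -0.09,"z": 0,"ax": 0,"ay": 0,"az": 0,"gripper": -1}
  ]
}}

```text
t: 18.0
tcp_pos: [0.6159, 0.2886, 0.2268]
tool_rot: [0.706, -0.704, -0.057, 0.053]
contact_force: [0.5, -0.6, -0.7]
grip_width: 0.232
```

```bash
python3 go.py 450.2 283.4 222 9.1
```

```text
t 18.0 tcp [615.9 288.6 226.8] grip 0.232 F [ 0.5 -0.6 -0.7]
shift [-0.1645  0.0038  0.0204] turn [-0.15 -0.21  0.38]
```

{"name": "send_rows", "arguments": {
  "steps": [
    {"x": -0.02,"y": 0,"z": 0.003,"ax": -0.1,"ay": 0,"az": 0.3,"gripper": -1},
    {"x": -0.05,"y": 0,"z": 0.007,"ax": -0.1,"ay": 0,"az": 0.3,"gripper": -1},
    {"x": -0.09,"y": 0,"z": 0.012,"ax": -0.1,"ay": 0,"az": 0.3,"gripper": -1},
    {"x": -0.13,"y": 0,"z": 0.017,"ax": -0.1,"ay": 0,"az": 0.3,"gripper": -1},
    {"x": -0.155,"y": 0,"z": 0.02,"ax": -0.1,"ay": 0,"az": 0.3,"gripper": -1}
  ]
}}

```text
t: 18.62
tcp_pos: [0.4558, 0.2837, 0.2243]
tool_rot: [-0.705, 0.705, 0.054, -0.056]
contact_force: [-1.2, -0.2, -1.1]
grip_width: 0.232
```

```bash
python3 go.py 450.2 283.4 222 9.1
```

```text
t 18.62 tcp [455.8 283.7 224.3] grip 0.232 F [-1.2 -0.2 -1.1]
shift [-0.0056  0.0023  0.0006] turn [ 0.   -0.17 -0.13]
```

{"name": "send_rows", "arguments": {
  "steps": [
    {"x": -0.003,"y": 0.002,"z": 0.0005,"ax": 0,"ay": 0,"az": 0,"gripper": -1},
    {"x": -0.005,"y": 0.002,"z": 0.0005,"ax": 0,"ay": 0,"az": 0,"gripper": -1},
    {"x": -0.0055,"y": 0.002,"z": 0.0005,"ax": 0,"ay": 0,"az": 0,"gripper": -1},
    {"x": -0.0055,"y": 0.002,"z": 0.0005,"ax": 0,"ay": 0,"az": 0,"gripper": -1}
  ]
}}

```text
t: 19.12
tcp_pos: [0.4511, 0.2833, 0.2223]
tool_rot: [-0.705, 0.705, 0.054, -0.056]
contact_force: [0.8, -0.4, -1.0]
grip_width: 0.232
```

```bash
python3 go.py 450.2 283.4 133 9.1; python3 shot.py w9; python3 shot.py s9 scene; python3 -c "
import cv2,numpy as np
a=cv2.imread('pics/w9.png');b=cv2.resize(cv2.imread('pics/s9.png')[80:230,100:300],(512,384))
cv2.imwrite('pics/ws9.png',cv2.resize(np.hstack([a,b]),(800,300)))"
```

```text
t 19.12 tcp [451.1 283.3 222.3] grip 0.232 F [ 0.8 -0.4 -1. ]
shift [-0.0006  0.0893  0.0002] turn [ 0.   -0.19 -0.12]
19.175 [0.451  0.2833 0.2223] [-0.7049  0.7051  0.0541 -0.0556] 0.231914922715318 [0.44087436 0.34821258 0.36416375] [0.1323722  0.98816379 0.07694732 0.00943576]
19.225 [0.4509 0.2833 0.2223] [-0.7049  0.7051  0.0541 -0.0557] 0.2292223714001648 [-0.05821116 -0.48358711  0.75598429] [-0.35329607  0.82682566 -0.40438321  0.16737813]
```

View pics/ws9.png

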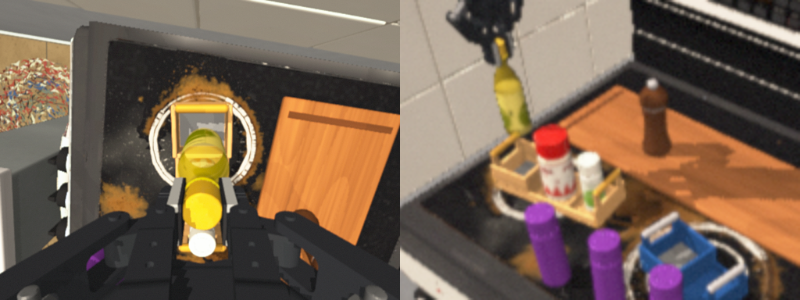

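```bash
cat > ax.py <<'E'
from h import *
import sys
# object surface slices: scene & side view; visible-surface means relative, for tilt
n,x,y,z0,z1=sys.argv[1],*map(float,sys.argv[2:6])
s=dict(np.load(n+'.npz'));P=cloud(s)*1000;X,Y,Z=P[...,0],P[...,1],P[...,2]
for z in np.arange(z0,z1,10):
    k=(np.hypot(X-x,Y-y)<40)&(abs(Z-z)<5)&(s['depth']>0)
    if k.sum()>5: print(z,k.sum(),'mean',P[k][:,:2].mean(0).round(1),'min',P[k][:,:2].min(0).round(1),'max',P[k][:,:2].max(0).round(1))
E
python3 ax.py s9 450 282 100 240; echo ref; python3 ax.py scene0 614 287 15 150
```

```text
110.0 34 mean [445.9 267.9] min [434.2 260. ] max [470.  287.5]
120.0 39 mean [446.6 267.3] min [434.2 257.4] max [471.5 285.2]
130.0 37 mean [446.9 267.7] min [433.1 260.3] max [470.2 286.6]
140.0 43 mean [445.3 268. ] min [434.6 256.4] max [469.3 289. ]
150.0 39 mean [445.9 267.5] min [434.6 259.4] max [468.7 287.5]
160.0 46 mean [446.5 268.3] min [433.2 259. ] max [467.4 291.3]
170.0 41 mean [445.1 268.9] min [433.3 260.3] max [466.2 287.7]
180.0 44 mean [445.8 268.4] min [433.1 259.1] max [468.4 286.9]
190.0 50 mean [446.3 270.3] min [433.4 260.5] max [468.7 287.6]
200.0 50 mean [447.8 272.9] min [435.5 262.3] max [466.2 289.8]
210.0 31 mean [449.4 275.1] min [440.9 270.3] max [462.8 285.2]
220.0 21 mean [451.  275.7] min [437.5 271.3] max [464.9 282.3]
230.0 40 mean [448.9 273.6] min [429.4 266.6] max [476.5 285.8]
ref
15.0 164 mean [605.1 282. ] min [575.  247.5] max [650.9 325.7]
25.0 27 mean [610.9 273.7] min [599.9 263.2] max [634.5 312.2]
35.0 29 mean [607.9 274.2] min [598.8 265. ] max [625.8 295.3]
45.0 31 mean [610.6 273.5] min [597.9 264. ] max [634.5 291.3]
55.0 28 mean [607.9 274.9] min [599.  263.3] max [625.1 295.1]
65.0 28 mean [611.1 273.4] min [598.4 263.4] max [636.1 291.4]
75.0 31 mean [608.5 275.1] min [598.7 265.9] max [629.3 295. ]
85.0 31 mean [608.6 274.6] min [597.7 265.9] max [630.4 292.3]
95.0 36 mean [607.3 276.6] min [596.6 265.1] max [628.9 304.1]
105.0 43 mean [609.8 277. ] min [598.8 265.8] max [629.7 294.4]
115.0 29 mean [612.8 280.3] min [602.6 272.4] max [626.5 294.3]
125.0 16 mean [611.9 282.5] min [604.2 276.8] max [624.2 290.9]
135.0 12 mean [612.2 282.5] min [607.9 277.6] max [619.5 288.7]
145.0 19 mean [610.6 283.2] min [603.9 277.9] max [625.8 295.1]
```

The bottle hangs vertical over its bay. Lowering.

{"name": "send_rows", "arguments": {
  "steps": [
    {"x": 0,"y": 0.015,"z": 0,"ax": 0,"ay": 0,"az": 0,"gripper": -1},
    {"x": 0,"y": 0.035,"z": 0,"ax": 0,"ay": 0,"az": 0,"gripper": -1},
    {"x": 0,"y": 0.06,"z": 0,"ax": 0,"ay": 0,"az": 0,"gripper": -1},
    {"x": 0,"y": 0.078,"z": 0,"ax": 0,"ay": 0,"az": 0,"gripper": -1},
    {"x": 0,"y": 0.086,"z": 0,"ax": 0,"ay": 0,"az": 0,"gripper": -1}
  ]
}}

```text
t: 19.85
tcp_pos: [0.4498, 0.2827, 0.1343]
tool_rot: [-0.704, 0.706, 0.053, -0.057]
contact_force: [-0.4, 0.2, -1.0]
grip_width: 0.232
```

```bash
python3 go.py 450.2 283.4 126 9.1
```

```text
t 19.85 tcp [449.8 282.7 134.3] grip 0.232 F [-0.4  0.2 -1. ]
shift [0.0005 0.0083 0.0007] turn [ 0.06 -0.2  -0.28]
```

{"name": "send_rows", "arguments": {
  "steps": [
    {"x": 0.0005,"y": 0.003,"z": 0.0005,"ax": 0,"ay": 0,"az": -0.2,"gripper": -1},
    {"x": 0.0005,"y": 0.006,"z": 0.0005,"ax": 0,"ay": 0,"az": -0.2,"gripper": -1},
    {"x": 0.0005,"y": 0.0085,"z": 0.0005,"ax": 0,"ay": 0,"az": -0.2,"gripper": -1},
    {"x": 0.0005,"y": 0.009,"z": 0.0005,"ax": 0,"ay": 0,"az": -0.2,"gripper": -1}
  ]
}}

```text
t: 20.35
tcp_pos: [0.4508, 0.2836, 0.1262]
tool_rot: [-0.705, 0.705, 0.055, -0.055]
contact_force: [-0.4, 0.1, 1.6]
grip_width: 0.229
```

```bash
python3 go.py 450.2 283.4 126 9.1
```

```text
t 20.35 tcp [450.8 283.6 126.2] grip 0.229 F [-0.4  0.1  1.6]
shift [-0.0006  0.0002 -0.0001] turn [ 0.03 -0.2   0.  ]
```

{"name": "send_rows", "arguments": {
  "steps": [
    {"x": 0,"y": 0,"z": 0,"ax": 0,"ay": 0,"az": 0,"gripper": -0.4},
    {"x": 0,"y": 0,"z": 0,"ax": 0,"ay": 0,"az": 0,"gripper": 0},
    {"x": 0,"y": 0,"z": 0,"ax": 0,"ay": 0,"az": 0,"gripper": 0.6},
    {"x": 0,"y": 0,"z": 0,"ax": 0,"ay": 0,"az": 0,"gripper": 1},
    {"x": 0,"y": 0,"z": 0,"ax": 0,"ay": 0,"az": 0,"gripper": 1}
  ]
}}

```text
t: 20.98
tcp_pos: [0.4508, 0.2836, 0.1262]
tool_rot: [-0.705, 0.705, 0.055, -0.055]
contact_force: [0.6, 0.0, -0.1]
grip_width: 1.002
```

{"name": "send_rows", "arguments": {
  "steps": [
    {"x": 0,"y": -0.015,"z": 0,"ax": 0,"ay": 0,"az": 0,"gripper": 1},
    {"x": 0,"y": -0.04,"z": 0,"ax": 0,"ay": 0,"az": 0,"gripper": 1},
    {"x": 0,"y": -0.07,"z": 0,"ax": 0,"ay": 0,"az": 0,"gripper": 1},
    {"x": 0,"y": -0.095,"z": 0,"ax": 0,"ay": 0,"az": 0,"gripper": 1},
    {"x": 0,"y": -0.1,"z": 0,"ax": 0,"ay": 0,"az": 0,"gripper": 1}
  ]
}}

```text
t: 21.6
tcp_pos: [0.4523, 0.2845, 0.2295]
tool_rot: [0.706, -0.704, -0.057, 0.053]
contact_force: [0.4, -0.1, -0.1]
grip_width: 1.001
```

```bash
python3 go.py 624.3 160 220 -9.7; python3 shot.py w10
```

```text
t 21.6 tcp [452.3 284.5 229.5] grip 1.001 F [ 0.4 -0.1 -0.1]
shift [ 0.1506  0.0101 -0.1497] turn [-0.13 18.6   0.28]
21.65 [0.4518 0.2843 0.2287] [ 0.7054 -0.7045 -0.0562  0.0536] 0.9989680146878837 [0.44112348 0.34905902 0.37149039] [0.13129589 0.98830742 0.07643    0.01297294]
```

View pics/w10.png

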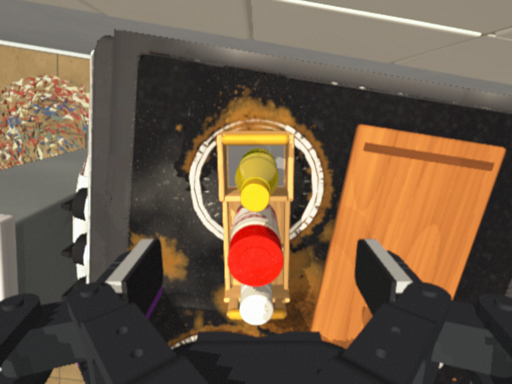

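The pizza caddy is full: oil (257,190), red (255,255), white (257,303). Next the mill.

{"name": "send_rows", "arguments": {
  "steps": [
    {"x": 0.03,"y": 0,"z": -0.03,"ax": 0,"ay": 4,"az": 0,"gripper": 1},
    {"x": 0.07,"y": 0,"z": -0.07,"ax": 0,"ay": 9,"az": 0,"gripper": 1},
    {"x": 0.11,"y": 0.003,"z": -0.11,"ax": 0,"ay": 14,"az": 0,"gripper": 1},
    {"x": 0.151,"y": 0.01,"z": -0.15,"ax": 0,"ay": 18.6,"az": 0.3,"gripper": 1},
    {"x": 0.151,"y": 0.01,"z": -0.15,"ax": 0,"ay": 18.6,"az": 0.3,"gripper": 1}
  ]
}}

```text
t: 22.28
tcp_pos: [0.6257, 0.1564, 0.2161]
tool_rot: [-0.704, 0.705, -0.063, 0.06]
contact_force: [-1.2, 0.4, 0.3]
grip_width: 1.003
```

{"name": "send_rows", "arguments": {
  "steps": [
    {"x": 0,"y": 0,"z": 0,"ax": 0,"ay": 0,"az": 0,"gripper": 1},
    {"x": 0,"y": 0,"z": 0,"ax": 0,"ay": 0,"az": 0,"gripper": 1}
  ]
}}

```text
t: 22.52
tcp_pos: [0.6245, 0.157, 0.2154]
tool_rot: [-0.704, 0.705, -0.063, 0.059]
contact_force: [0.1, -0.1, -0.3]
grip_width: 0.998
```

```bash
python3 go.py 624.3 160 89 -9.7; python3 shot.py w11; python3 objs.py w11
```

```text
t 22.52 tcp [624.5 157.  215.4] grip 0.998 F [ 0.1 -0.1 -0.3]
shift [1.000e-04 1.264e-01 3.100e-03] turn [ 0.07 -0.18 -0.36]
22.575 [0.6246 0.1572 0.2159] [-0.7043  0.7046 -0.0628  0.0588] 0.9962086120545555 [0.63663719 0.22165714 0.3571313 ] [ 0.13245578  0.98742214 -0.08510217 -0.01451251]
w11 mill 405 mean [624.7 161.6] circ 624.4 161.0 d 16.7 exp 20 z 0.1462 px [258. 195.]
```

View pics/w11.png

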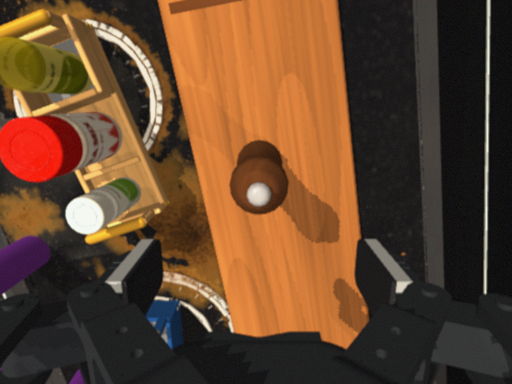

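{"name": "send_rows", "arguments": {
  "steps": [
    {"x": 0,"y": 0.03,"z": 0.003,"ax": 0,"ay": 0,"az": -0.3,"gripper": 1},
    {"x": 0,"y": 0.06,"z": 0.003,"ax": 0,"ay": 0,"az": -0.3,"gripper": 1},
    {"x": 0,"y": 0.09,"z": 0.003,"ax": 0,"ay": 0,"az": -0.3,"gripper": 1},
    {"x": 0,"y": 0.115,"z": 0.003,"ax": 0,"ay": 0,"az": -0.3,"gripper": 1},
    {"x": 0,"y": 0.124,"z": 0.003,"ax": 0,"ay": 0,"az": -0.3,"gripper": 1}
  ]
}}

```text
t: 23.2
tcp_pos: [0.6224, 0.1609, 0.0904]
tool_rot: [-0.704, 0.705, -0.061, 0.059]
contact_force: [-0.3, 0.2, 0.3]
grip_width: 1.006
```

```bash
python3 go.py 624.3 160 89 -9.7
```

```text
t 23.2 tcp [622.4 160.9  90.4] grip 1.006 F [-0.3  0.2  0.3]
shift [ 0.002   0.0013 -0.0005] turn [ 0.11 -0.08 -0.18]
```

{"name": "send_rows", "arguments": {
  "steps": [
    {"x": 0.002,"y": 0.002,"z": -0.0005,"ax": 0,"ay": 0,"az": -0.2,"gripper": 0.4},
    {"x": 0.002,"y": 0.002,"z": -0.0005,"ax": 0,"ay": 0,"az": -0.2,"gripper": 0.2},
    {"x": 0.002,"y": 0.002,"z": -0.0005,"ax": 0,"ay": 0,"az": -0.2,"gripper": 0},
    {"x": 0.002,"y": 0.002,"z": -0.0005,"ax": 0,"ay": 0,"az": -0.2,"gripper": -1},
    {"x": 0.002,"y": 0.002,"z": -0.0005,"ax": 0,"ay": 0,"az": -0.2,"gripper": -1}
  ],
  "newtons": 40
}}

```text
t: 23.82
tcp_pos: [0.6253, 0.1603, 0.0899]
tool_rot: [-0.704, 0.705, -0.059, 0.061]
contact_force: [-0.5, 0.4, 6.1]
grip_width: 0.514
```

{"name": "send_rows", "arguments": {
  "steps": [
    {"x": 0,"y": 0,"z": 0,"ax": 0,"ay": 0,"az": 0,"gripper": -1},
    {"x": 0,"y": 0,"z": 0,"ax": 0,"ay": 0,"az": 0,"gripper": -1},
    {"x": 0,"y": 0,"z": 0,"ax": 0,"ay": 0,"az": 0,"gripper": -1}
  ]
}}

```text
t: 24.2
tcp_pos: [0.6254, 0.1603, 0.09]
tool_rot: [-0.704, 0.705, -0.059, 0.061]
contact_force: [-1.0, 0.1, 2.4]
grip_width: 0.52
```

```bash
python3 go.py 624.3 160 89 -9.7; python3 shot.py s12 scene;  python3 ax.py s12 624 160 20 160
```

```text
t 24.2 tcp [625.4 160.3  90. ] grip 0.52 F [-1.   0.1  2.4]
shift [-0.001   0.001  -0.0005] turn [ 0.04 -0.09  0.15]
24.25 [0.6254 0.1603 0.09  ] [-0.7042  0.7049 -0.0594  0.0612] 0.515084952964965 [-0.05821116 -0.48358711  0.75598429] [-0.35329607  0.82682566 -0.40438321  0.16737813]
20.0 151 mean [614.2 153.4] min [584.7 120.7] max [663.3 198.1]
30.0 44 mean [614.9 148.7] min [602.5 135.1] max [640.5 176.9]
40.0 40 mean [616.4 150.2] min [604.6 137.4] max [641.5 171.6]
50.0 31 mean [616.1 150.1] min [607.4 139.5] max [632.6 169. ]
60.0 33 mean [617.9 149.7] min [607.4 138.7] max [638.8 171.6]
70.0 28 mean [618.6 150.2] min [607.6 140.4] max [639.7 171.3]
80.0 25 mean [616.8 151.1] min [608.6 141.8] max [632.7 168.6]
90.0 20 mean [617.7 147. ] min [609.4 140.7] max [633.2 157.7]
100.0 57 mean [618.4 149.2] min [592.1 139.9] max [661.  171.6]
110.0 40 mean [614.4 149.6] min [590.5 136.8] max [652.9 170.9]
120.0 66 mean [617.1 148.3] min [591.8 134.6] max [656. 169.]
130.0 80 mean [625.5 150.6] min [589.6 139.1] max [657.8 165.5]
140.0 52 mean [623.5 153.8] min [589.4 139.1] max [657.4 172.8]
150.0 41 mean [617.8 155.4] min [587.1 140.8] max [654.  173.8]
```

{"name": "send_rows", "arguments": {
  "steps": [
    {"x": 0,"y": -0.01,"z": 0,"ax": 0,"ay": 0,"az": 0,"gripper": -1},
    {"x": 0,"y": -0.03,"z": 0,"ax": 0,"ay": 0,"az": 0,"gripper": -1},
    {"x": 0,"y": -0.055,"z": 0,"ax": 0,"ay": 0,"az": 0,"gripper": -1},
    {"x": 0,"y": -0.085,"z": 0,"ax": 0,"ay": 0,"az": 0,"gripper": -1},
    {"x": 0,"y": -0.1,"z": 0,"ax": 0,"ay": 0,"az": 0,"gripper": -1}
  ]
}}

```text
t: 24.88
tcp_pos: [0.6265, 0.1607, 0.1936]
tool_rot: [0.705, -0.704, 0.058, -0.063]
contact_force: [0.2, 0.2, -1.5]
grip_width: 0.52
```

```bash
python3 go.py 450.2 -29.4 190 -9.7;python3 shot.py s13 scene;  python3 ax.py s13 624 160 105 220
```

```text
t 24.88 tcp [626.5 160.7 193.6] grip 0.52 F [ 0.2  0.2 -1.5]
shift [-0.1415  0.0024 -0.2173] turn [-0.05 -0.09  0.39]
24.925 [0.6272 0.1609 0.1951] [ 0.7048 -0.7042  0.0572 -0.0634] 0.516978531987631 [-0.05821116 -0.48358711  0.75598429] [-0.35329607  0.82682566 -0.40438321  0.16737813]
125.0 32 mean [615.9 147.8] min [604.8 134.7] max [644.  173.2]
135.0 54 mean [617.7 148.3] min [602.8 134.8] max [644.3 175.8]
145.0 44 mean [616.9 149.3] min [607.8 137.7] max [634.4 171.3]
155.0 39 mean [619.6 150.5] min [608.3 140.2] max [639.8 171.8]
165.0 37 mean [617.9 151.4] min [609.8 140.3] max [635.4 170.1]
175.0 32 mean [618.5 150.4] min [609.9 140.2] max [632.9 168.6]
185.0 34 mean [618.3 150.1] min [609.3 141.7] max [636.1 168.2]
195.0 35 mean [620.9 147.6] min [598.3 140.4] max [652.3 161. ]
205.0 57 mean [619.2 149.2] min [592.1 138.9] max [657.3 166.3]
215.0 57 mean [615.5 149.3] min [592.7 136.5] max [659.7 170.3]
```

Held well and vertical. Moving it over the blue caddy.

{"name": "send_rows", "arguments": {
  "steps": [
    {"x": -0.02,"y": 0,"z": -0.03,"ax": 0,"ay": 0,"az": 0.3,"gripper": -1},
    {"x": -0.05,"y": 0,"z": -0.07,"ax": 0,"ay": 0,"az": 0.3,"gripper": -1},
    {"x": -0.08,"y": 0,"z": -0.12,"ax": 0,"ay": 0,"az": 0.3,"gripper": -1},
    {"x": -0.11,"y": 0,"z": -0.165,"ax": 0,"ay": 0,"az": 0.3,"gripper": -1},
    {"x": -0.13,"y": 0,"z": -0.2,"ax": 0,"ay": 0,"az": 0.3,"gripper": -1}
  ]
}}

```text
t: 25.55
tcp_pos: [0.4628, -0.0153, 0.1928]
tool_rot: [0.705, -0.704, 0.06, -0.061]
contact_force: [0.5, -0.6, -1.6]
grip_width: 0.515
```

```bash
python3 go.py 450.2 -29.4 190 -9.7
```

```text
t 25.55 tcp [462.8 -15.3 192.8] grip 0.515 F [ 0.5 -0.6 -1.6]
shift [-0.01    0.0028 -0.0161] turn [-0.07 -0.1   0.12]
```

{"name": "send_rows", "arguments": {
  "steps": [
    {"x": -0.006,"y": 0.002,"z": -0.01,"ax": 0,"ay": 0,"az": 0.1,"gripper": -1},
    {"x": -0.01,"y": 0.002,"z": -0.016,"ax": 0,"ay": 0,"az": 0.1,"gripper": -1},
    {"x": -0.01,"y": 0.002,"z": -0.016,"ax": 0,"ay": 0,"az": 0.1,"gripper": -1},
    {"x": -0.01,"y": 0.002,"z": -0.016,"ax": 0,"ay": 0,"az": 0.1,"gripper": -1}
  ]
}}

```text
t: 26.05
tcp_pos: [0.451, -0.0287, 0.1909]
tool_rot: [0.705, -0.704, 0.06, -0.06]
contact_force: [0.8, -0.4, -1.8]
grip_width: 0.512
```

```bash
python3 go.py 450.2 -29.4 90 -9.7; python3 shot.py w14;python3 shot.py s14 scene;  python3 ax.py s14 450 -30 110 190
```

```text
t 26.05 tcp [451.  -28.7 190.9] grip 0.512 F [ 0.8 -0.4 -1.8]
shift [-0.0008  0.1009 -0.001 ] turn [-0.09 -0.05  0.04]
26.1 [ 0.451  -0.0287  0.1909] [ 0.7051 -0.7041  0.0598 -0.0603] 0.5201887363347708 [0.46200873 0.03575918 0.33287257] [ 0.13138257  0.98767193 -0.08442955 -0.01069696]
26.15 [ 0.4509 -0.0287  0.1908] [ 0.705  -0.7041  0.0598 -0.0602] 0.5147465349121025 [-0.05821116 -0.48358711  0.75598429] [-0.35329607  0.82682566 -0.40438321  0.16737813]
120.0 29 mean [439.  -42.8] min [428.3 -53.5] max [461.9 -19.6]
130.0 69 mean [439.7 -40.4] min [427.1 -54.8] max [469.2 -13.1]
140.0 60 mean [441.5 -39.3] min [429.6 -52. ] max [467.3 -11.7]
150.0 55 mean [441.6 -38.8] min [432.3 -48.8] max [464.6 -18.6]
160.0 45 mean [442.5 -39. ] min [433.5 -49. ] max [465.1 -20. ]
170.0 42 mean [441.9 -38.4] min [434.  -47.3] max [458.5 -19.8]
180.0 41 mean [441.8 -39.4] min [434.1 -48.2] max [457.6 -22.3]
```

View pics/w14.png

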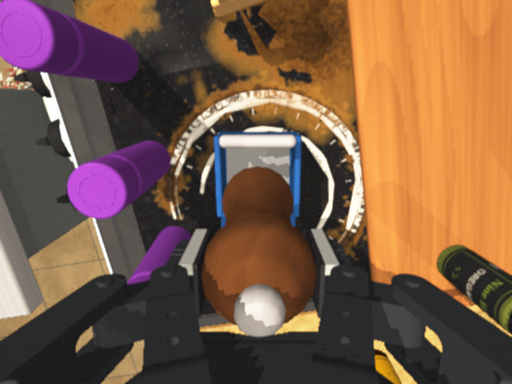

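{"name": "send_rows", "arguments": {
  "steps": [
    {"x": -0.001,"y": 0.02,"z": -0.001,"ax": 0,"ay": 0,"az": 0,"gripper": -1},
    {"x": -0.001,"y": 0.045,"z": -0.001,"ax": 0,"ay": 0,"az": 0,"gripper": -1},
    {"x": -0.001,"y": 0.07,"z": -0.001,"ax": 0,"ay": 0,"az": 0,"gripper": -1},
    {"x": -0.001,"y": 0.09,"z": -0.001,"ax": 0,"ay": 0,"az": 0,"gripper": -1},
    {"x": -0.001,"y": 0.098,"z": -0.001,"ax": 0,"ay": 0,"az": 0,"gripper": -1}
  ]
}}

```text
t: 26.78
tcp_pos: [0.4491, -0.0289, 0.0915]
tool_rot: [0.705, -0.704, 0.06, -0.059]
contact_force: [-0.1, 0.3, -2.3]
grip_width: 0.514
```

```bash
python3 go.py 450.2 -29.4 83 -9.7
```

```text
t 26.77 tcp [449.1 -28.9  91.5] grip 0.514 F [-0.1  0.3 -2.3]
shift [ 0.0012  0.0085 -0.0003] turn [-0.08  0.   -0.12]
```

{"name": "send_rows", "arguments": {
  "steps": [
    {"x": 0.001,"y": 0.004,"z": 0,"ax": 0,"ay": 0,"az": -0.1,"gripper": -1},
    {"x": 0.001,"y": 0.007,"z": 0,"ax": 0,"ay": 0,"az": -0.1,"gripper": -1},
    {"x": 0.001,"y": 0.009,"z": 0,"ax": 0,"ay": 0,"az": -0.1,"gripper": -1},
    {"x": 0.001,"y": 0.0095,"z": 0,"ax": 0,"ay": 0,"az": -0.1,"gripper": -1}
  ]
}}

```text
t: 27.28
tcp_pos: [0.4508, -0.0291, 0.083]
tool_rot: [0.705, -0.704, 0.059, -0.06]
contact_force: [-2.0, 0.5, 5.1]
grip_width: 0.515
```

```bash
python3 go.py 450.2 -29.4 83 -9.7
```

```text
t 27.27 tcp [450.8 -29.1  83. ] grip 0.515 F [-2.   0.5  5.1]
shift [-0.0005 -0.     -0.0004] turn [-0.09 -0.01  0.06]
```

Seated (+5.1 N). Release and rise.

{"name": "send_rows", "arguments": {
  "steps": [
    {"x": 0,"y": 0,"z": 0,"ax": 0,"ay": 0,"az": 0,"gripper": 0.2},
    {"x": 0,"y": 0,"z": 0,"ax": 0,"ay": 0,"az": 0,"gripper": 0.5},
    {"x": 0,"y": 0,"z": 0,"ax": 0,"ay": 0,"az": 0,"gripper": 1},
    {"x": 0,"y": 0,"z": 0,"ax": 0,"ay": 0,"az": 0,"gripper": 1},
    {"x": 0,"y": 0,"z": 0,"ax": 0,"ay": 0,"az": 0,"gripper": 1}
  ]
}}

```text
t: 27.9
tcp_pos: [0.4507, -0.0291, 0.0829]
tool_rot: [0.705, -0.704, 0.059, -0.06]
contact_force: [0.3, -0.7, -1.1]
grip_width: 1.003
```

{"name": "send_rows", "arguments": {
  "steps": [
    {"x": 0,"y": -0.015,"z": 0,"ax": 0,"ay": 0,"az": 0,"gripper": 1},
    {"x": 0,"y": -0.04,"z": 0,"ax": 0,"ay": 0,"az": 0,"gripper": 1},
    {"x": 0,"y": -0.07,"z": 0,"ax": 0,"ay": 0,"az": 0,"gripper": 1},
    {"x": 0,"y": -0.1,"z": 0,"ax": 0,"ay": 0,"az": 0,"gripper": 1},
    {"x": 0,"y": -0.13,"z": 0,"ax": 0,"ay": 0,"az": 0,"gripper": 1}
  ]
}}

```text
t: 28.52
tcp_pos: [0.4507, -0.0293, 0.2151]
tool_rot: [0.705, -0.704, 0.059, -0.061]
contact_force: [-0.2, 0.4, 1.0]
grip_width: 1.001
```

```bash
python3 go.py 643 -161 210 -9.7; python3 shot.py w15
```

```text
t 28.52 tcp [450.7 -29.3 215.1] grip 1.001 F [-0.2  0.4  1. ]
shift [ 0.2117  0.0054 -0.0974] turn [-0.09 -0.    0.13]
28.575 [ 0.4534 -0.0296  0.2197] [ 0.705  -0.7042  0.0564 -0.0632] 1.001107234513619 [0.46140881 0.03520521 0.35707225] [ 0.13143078  0.98769953 -0.08413014 -0.0098847 ]
```

View pics/w15.png

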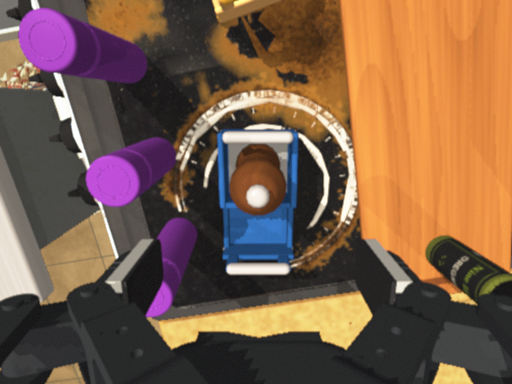

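The mill stands in the matted bay (256,195). Last, the black jar.

{"name": "send_rows", "arguments": {
  "steps": [
    {"x": 0.045,"y": 0,"z": -0.02,"ax": 0,"ay": 0,"az": 0,"gripper": 1},
    {"x": 0.09,"y": 0,"z": -0.04,"ax": 0,"ay": 0,"az": 0,"gripper": 1},
    {"x": 0.135,"y": 0,"z": -0.06,"ax": 0,"ay": 0,"az": 0,"gripper": 1},
    {"x": 0.18,"y": 0,"z": -0.08,"ax": 0,"ay": 0,"az": 0,"gripper": 1},
    {"x": 0.211,"y": 0.004,"z": -0.097,"ax": 0,"ay": 0,"az": 0,"gripper": 1}
  ]
}}

```text
t: 29.2
tcp_pos: [0.6471, -0.1621, 0.2185]
tool_rot: [0.705, -0.704, 0.056, -0.064]
contact_force: [0.2, 0.1, -0.9]
grip_width: 0.999
```

{"name": "send_rows", "arguments": {
  "steps": [
    {"x": 0,"y": 0,"z": 0,"ax": 0,"ay": 0,"az": 0,"gripper": 1},
    {"x": 0,"y": 0,"z": 0,"ax": 0,"ay": 0,"az": 0,"gripper": 1}
  ]
}}

```text
t: 29.45
tcp_pos: [0.6469, -0.1619, 0.2187]
tool_rot: [0.705, -0.704, 0.056, -0.064]
contact_force: [-0.7, 1.1, -0.2]
grip_width: 0.999
```

```bash
python3 go.py 643 -161 85 -9.7; python3 shot.py w16; python3 objs.py w16
```

```text
t 29.45 tcp [ 646.9 -161.9  218.7] grip 0.999 F [-0.7  1.1 -0.2]
shift [-0.0054  0.1337 -0.    ] turn [-0.12 -0.03  0.63]
29.5 [ 0.6466 -0.1616  0.2188] [ 0.7049 -0.7042  0.0559 -0.0638] 0.9973027626910154 [ 0.65635102 -0.09728612  0.3607144 ] [ 0.13158347  0.98764266 -0.08494615 -0.00564873]
w16 black 2352 mean [ 645.4 -159.4] circ 645.3 -160.1 d 39.4 exp 40 z 0.143 px [255. 195.]
```

View pics/w16.png

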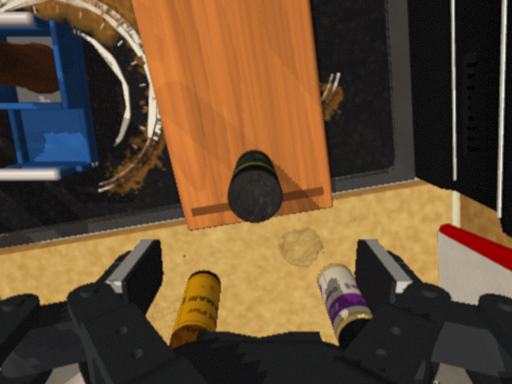

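{"name": "send_rows", "arguments": {
  "steps": [
    {"x": -0.003,"y": 0.03,"z": 0,"ax": 0,"ay": 0,"az": 0.6,"gripper": 1},
    {"x": -0.003,"y": 0.06,"z": 0,"ax": 0,"ay": 0,"az": 0.6,"gripper": 1},
    {"x": -0.003,"y": 0.09,"z": 0,"ax": 0,"ay": 0,"az": 0.6,"gripper": 1},
    {"x": -0.003,"y": 0.12,"z": 0,"ax": 0,"ay": 0,"az": 0.6,"gripper": 1},
    {"x": -0.003,"y": 0.13,"z": 0,"ax": 0,"ay": 0,"az": 0.6,"gripper": 1}
  ]
}}

```text
t: 30.12
tcp_pos: [0.6428, -0.1598, 0.087]
tool_rot: [0.706, -0.704, 0.061, -0.058]
contact_force: [-0.6, 0.3, 0.2]
grip_width: 0.999
```

```bash
python3 go.py 645 -161 86 -9.7
```

```text
t 30.12 tcp [ 642.8 -159.8   87. ] grip 0.999 F [-0.6  0.3  0.2]
shift [ 0.0024  0.001  -0.0008] turn [-0.15  0.03 -0.19]
```

{"name": "send_rows", "arguments": {
  "steps": [
    {"x": 0.0025,"y": 0.001,"z": -0.001,"ax": -0.1,"ay": 0,"az": -0.2,"gripper": 0.4},
    {"x": 0.0025,"y": 0.001,"z": -0.001,"ax": -0.1,"ay": 0,"az": -0.2,"gripper": 0.1},
    {"x": 0.0025,"y": 0.001,"z": -0.001,"ax": -0.1,"ay": 0,"az": -0.2,"gripper": -0.1},
    {"x": 0.0025,"y": 0.001,"z": -0.001,"ax": -0.1,"ay": 0,"az": -0.2,"gripper": -1},
    {"x": 0.0025,"y": 0.001,"z": -0.001,"ax": -0.1,"ay": 0,"az": -0.2,"gripper": -1}
  ],
  "newtons": 30
}}

```text
t: 30.75
tcp_pos: [0.6461, -0.1615, 0.0879]
tool_rot: [0.705, -0.704, 0.059, -0.061]
contact_force: [-1.5, 0.7, 5.3]
grip_width: 0.458
```

{"name": "send_rows", "arguments": {
  "steps": [
    {"x": 0,"y": 0,"z": 0,"ax": 0,"ay": 0,"az": 0,"gripper": -1},
    {"x": 0,"y": 0,"z": 0,"ax": 0,"ay": 0,"az": 0,"gripper": -1},
    {"x": 0,"y": 0,"z": 0,"ax": 0,"ay": 0,"az": 0,"gripper": -1}
  ]
}}

```text
t: 31.12
tcp_pos: [0.6462, -0.1615, 0.0879]
tool_rot: [0.705, -0.704, 0.059, -0.061]
contact_force: [0.4, -0.1, 1.8]
grip_width: 0.453
```

```bash
python3 go.py 645 -161 86 -9.7
```

```text
t 31.12 tcp [ 646.2 -161.5   87.9] grip 0.453 F [ 0.4 -0.1  1.8]
shift [-0.0013  0.0019  0.0003] turn [-0.03  0.03  0.16]
```

{"name": "send_rows", "arguments": {
  "steps": [
    {"x": 0,"y": -0.01,"z": 0,"ax": 0,"ay": 0,"az": 0,"gripper": -1},
    {"x": 0,"y": -0.03,"z": 0,"ax": 0,"ay": 0,"az": 0,"gripper": -1},
    {"x": 0,"y": -0.055,"z": 0,"ax": 0,"ay": 0,"az": 0,"gripper": -1},
    {"x": 0,"y": -0.085,"z": 0,"ax": 0,"ay": 0,"az": 0,"gripper": -1},
    {"x": 0,"y": -0.1,"z": 0,"ax": 0,"ay": 0,"az": 0,"gripper": -1}
  ]
}}

```text
t: 31.75
tcp_pos: [0.6474, -0.162, 0.1918]
tool_rot: [-0.704, 0.705, -0.057, 0.062]
contact_force: [0.8, 0.1, -0.1]
grip_width: 0.457
```

```bash
python3 go.py 439.1 -94.5 190 -9.7
```

```text
t 31.75 tcp [ 647.4 -162.   191.8] grip 0.457 F [ 0.8  0.1 -0.1]
shift [-2.167e-01  1.000e-04  3.150e-02] turn [-0.    0.03  0.44]
```

{"name": "send_rows", "arguments": {
  "steps": [
    {"x": -0.025,"y": 0,"z": 0.004,"ax": 0,"ay": 0,"az": 0.4,"gripper": -1},
    {"x": -0.07,"y": 0,"z": 0.01,"ax": 0,"ay": 0,"az": 0.4,"gripper": -1},
    {"x": -0.12,"y": 0,"z": 0.017,"ax": 0,"ay": 0,"az": 0.4,"gripper": -1},
    {"x": -0.165,"y": 0,"z": 0.024,"ax": 0,"ay": 0,"az": 0.4,"gripper": -1},
    {"x": -0.2,"y": 0,"z": 0.03,"ax": 0,"ay": 0,"az": 0.4,"gripper": -1}
  ]
}}

```text
t: 32.38
tcp_pos: [0.4533, -0.0982, 0.1903]
tool_rot: [0.705, -0.705, 0.059, -0.06]
contact_force: [0.5, 0.1, -0.2]
grip_width: 0.456
```

```bash
python3 go.py 439.1 -94.5 190 -9.7; python3 - <<'E'
from h import *
s=dict(np.load('scene0.npz'));P=cloud(s);X,Y,Z=P[...,0],P[...,1],P[...,2]
hsv=cv2.cvtColor(s['image'],cv2.COLOR_RGB2HSV)
m=((hsv[...,0]>125)&(hsv[...,0]<160)&(hsv[...,1]>100)&(X<.45)&(Z>.11)&(Z<.14)).astype(np.uint8)
c,l,st,ce=cv2.connectedComponentsWithStats(m)
for i in range(1,c):
    if st[i,4]>25: print((P[l==i].max(0)*1000).round(),(P[l==i].mean(0)*1000).round())
E
```

```text
t 32.38 tcp [453.3 -98.2 190.3] grip 0.456 F [ 0.5  0.1 -0.2]
shift [-0.0147  0.0003  0.0012] turn [-0.    0.03  0.02]
[349. 115. 131.] [329.  91. 124.]
[366.  16. 131.] [344.  -8. 125.]
[365. -82. 132.] [ 344. -105.  125.]
```

{"name": "send_rows", "arguments": {
  "steps": [
    {"x": -0.008,"y": 0,"z": 0.001,"ax": 0,"ay": 0,"az": 0,"gripper": -1},
    {"x": -0.0145,"y": 0,"z": 0.001,"ax": 0,"ay": 0,"az": 0,"gripper": -1},
    {"x": -0.0145,"y": 0,"z": 0.001,"ax": 0,"ay": 0,"az": 0,"gripper": -1},
    {"x": -0.0145,"y": 0,"z": 0.001,"ax": 0,"ay": 0,"az": 0,"gripper": -1}
  ]
}}

```text
t: 32.88
tcp_pos: [0.4401, -0.0951, 0.1905]
tool_rot: [-0.705, 0.705, -0.059, 0.06]
contact_force: [0.3, 0.1, -1.1]
grip_width: 0.46
```

```bash
python3 go.py 439.1 -94.5 90 -9.7; python3 shot.py w17;python3 shot.py s17 scene;  python3 ax.py s17 439 -95 110 190; echo; python3 ax.py scene0 645 -161 30 120
```

```text
t 32.88 tcp [440.1 -95.1 190.5] grip 0.46 F [ 0.3  0.1 -1.1]
shift [-0.0012  0.1005  0.0005] turn [0.   0.02 0.05]
32.925 [ 0.4401 -0.0951  0.1904] [-0.7046  0.7046 -0.0595  0.0599] 0.4564590387086409 [ 0.45106405 -0.03040642  0.33234376] [ 0.13217928  0.98761521 -0.08385737 -0.01062007]
32.975 [ 0.4399 -0.095   0.1903] [ 0.7046 -0.7046  0.0596 -0.0597] 0.4559839301392176 [-0.05821116 -0.48358711  0.75598429] [-0.35329607  0.82682566 -0.40438321  0.16737813]
120.0 22 mean [ 428.4 -109.2] min [ 420.1 -119.2] max [446.1 -88.3]
130.0 44 mean [ 427.8 -108.2] min [ 418.2 -119.5] max [446.3 -88.3]
140.0 48 mean [ 427.9 -108.4] min [ 419.4 -118.9] max [446.6 -88.5]
150.0 47 mean [ 428.4 -108.6] min [ 419.5 -119.2] max [446.7 -90. ]
160.0 53 mean [ 428.  -106.6] min [ 419.5 -119. ] max [446.1 -83.3]
170.0 51 mean [ 427.9 -107.1] min [ 419.9 -118.2] max [447.9 -83.8]
180.0 53 mean [ 428.4 -106.6] min [ 419.1 -117.7] max [446.3 -83.8]

30.0 35 mean [ 630.9 -170.1] min [ 625.1 -184.6] max [ 648.4 -148.9]
40.0 36 mean [ 631.2 -171.7] min [ 623.9 -184.8] max [ 650.1 -150.1]
50.0 36 mean [ 631.7 -172.4] min [ 624.  -185.7] max [ 649.1 -151.5]
60.0 39 mean [ 631.3 -170.8] min [ 624.2 -185.4] max [ 653.8 -149.1]
70.0 39 mean [ 631.5 -170.5] min [ 623.8 -184.3] max [ 650.5 -148.2]
80.0 34 mean [ 632.2 -172.8] min [ 625.1 -185. ] max [ 646.  -152.1]
90.0 49 mean [ 631.5 -169.4] min [ 624.5 -184.1] max [ 652.1 -147.5]
100.0 35 mean [ 632.2 -170.4] min [ 624.3 -184.2] max [ 648.4 -147. ]
110.0 50 mean [ 633.1 -170.4] min [ 624.4 -184.2] max [ 652.9 -147.4]
```

View pics/w17.png

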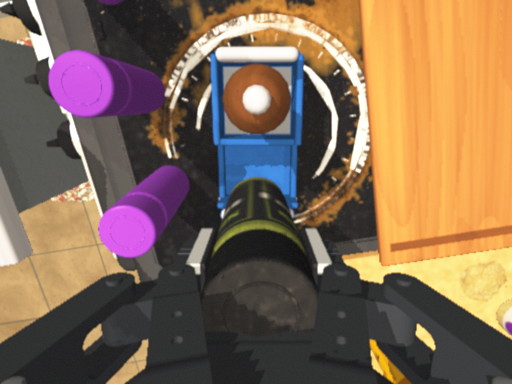

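The jar is vertical and centred (u≈258), and the mill stands upright at (256,98). Lowering.

{"name": "send_rows", "arguments": {
  "steps": [
    {"x": -0.001,"y": 0.02,"z": 0.0005,"ax": 0,"ay": 0,"az": 0,"gripper": -1},
    {"x": -0.001,"y": 0.045,"z": 0.0005,"ax": 0,"ay": 0,"az": 0,"gripper": -1},
    {"x": -0.001,"y": 0.07,"z": 0.0005,"ax": 0,"ay": 0,"az": 0,"gripper": -1},
    {"x": -0.001,"y": 0.09,"z": 0.0005,"ax": 0,"ay": 0,"az": 0,"gripper": -1},
    {"x": -0.001,"y": 0.1,"z": 0.0005,"ax": 0,"ay": 0,"az": 0,"gripper": -1}
  ]
}}

```text
t: 33.6
tcp_pos: [0.4385, -0.0943, 0.0889]
tool_rot: [0.705, -0.704, 0.06, -0.059]
contact_force: [-0.3, 0.6, -1.1]
grip_width: 0.456
```

```bash
python3 go.py 439.1 -94.5 80.9 -9.7
```

```text
t 33.6 tcp [438.5 -94.3  88.9] grip 0.456 F [-0.3  0.6 -1.1]
shift [ 0.0006  0.008  -0.0001] turn [-0.01  0.02 -0.11]
```

{"name": "send_rows", "arguments": {
  "steps": [
    {"x": 0.0005,"y": 0.004,"z": 0,"ax": 0,"ay": 0,"az": -0.1,"gripper": -1},
    {"x": 0.0005,"y": 0.0065,"z": 0,"ax": 0,"ay": 0,"az": -0.1,"gripper": -1},
    {"x": 0.0005,"y": 0.0085,"z": 0,"ax": 0,"ay": 0,"az": -0.1,"gripper": -1},
    {"x": 0.0005,"y": 0.009,"z": 0,"ax": 0,"ay": 0,"az": -0.1,"gripper": -1}
  ]
}}

```text
t: 34.1
tcp_pos: [0.4397, -0.0945, 0.0808]
tool_rot: [0.705, -0.705, 0.059, -0.06]
contact_force: [-0.7, 1.3, 5.2]
grip_width: 0.455
```

```bash
python3 go.py 439.1 -94.5 80.9 -9.7
```

```text
t 34.1 tcp [439.7 -94.5  80.8] grip 0.455 F [-0.7  1.3  5.2]
shift [-0.0006 -0.0001 -0.0001] turn [-0.01  0.02  0.07]
```

{"name": "send_rows", "arguments": {
  "steps": [
    {"x": 0,"y": 0,"z": 0,"ax": 0,"ay": 0,"az": 0,"gripper": 0.1},
    {"x": 0,"y": 0,"z": 0,"ax": 0,"ay": 0,"az": 0,"gripper": 0.4},
    {"x": 0,"y": 0,"z": 0,"ax": 0,"ay": 0,"az": 0,"gripper": 0.7},
    {"x": 0,"y": 0,"z": 0,"ax": 0,"ay": 0,"az": 0,"gripper": 0.8},
    {"x": 0,"y": 0,"z": 0,"ax": 0,"ay": 0,"az": 0,"gripper": 0.8}
  ]
}}

```text
t: 34.72
tcp_pos: [0.4396, -0.0945, 0.0808]
tool_rot: [0.705, -0.705, 0.059, -0.06]
contact_force: [0.3, 0.5, -0.5]
grip_width: 0.898
```

{"name": "send_rows", "arguments": {
  "steps": [
    {"x": 0,"y": -0.015,"z": 0,"ax": 0,"ay": 0,"az": 0,"gripper": 0.8},
    {"x": 0,"y": -0.04,"z": 0,"ax": 0,"ay": 0,"az": 0,"gripper": 0.8},
    {"x": 0,"y": -0.08,"z": 0,"ax": 0,"ay": 0,"az": 0,"gripper": 0.8},
    {"x": 0,"y": -0.13,"z": 0,"ax": 0,"ay": 0,"az": 0,"gripper": 0.8},
    {"x": 0,"y": -0.18,"z": 0,"ax": 0,"ay": 0,"az": 0,"gripper": 0.8}
  ]
}}

```text
t: 35.35
tcp_pos: [0.4392, -0.0944, 0.2634]
tool_rot: [-0.705, 0.705, -0.059, 0.06]
contact_force: [0.7, 0.0, 0.5]
grip_width: 0.9
```

{"name": "send_rows", "arguments": {
  "steps": [
    {"x": 0.02,"y": -0.02,"z": 0.04,"ax": 0,"ay": -3,"az": 0,"gripper": 1},
    {"x": 0.04,"y": -0.03,"z": 0.08,"ax": 0,"ay": -6,"az": 0,"gripper": 1},
    {"x": 0.05,"y": -0.03,"z": 0.12,"ax": 0,"ay": -9,"az": 0,"gripper": 1},
    {"x": 0.05,"y": -0.03,"z": 0.15,"ax": 0,"ay": -9.7,"az": 0,"gripper": 1},
    {"x": 0.05,"y": -0.03,"z": 0.15,"ax": 0,"ay": -9.7,"az": 0,"gripper": 1}
  ]
}}

```text
t: 35.98
tcp_pos: [0.5139, 0.0467, 0.2945]
tool_rot: [-0.707, 0.707, 0.002, -0.0]
contact_force: [-0.1, 0.1, -0.1]
grip_width: 1.0
```

{"name": "send_rows", "arguments": {
  "steps": [
    {"x": 0,"y": 0,"z": 0,"ax": 0,"ay": 0,"az": 0,"gripper": 1},
    {"x": 0,"y": 0,"z": 0,"ax": 0,"ay": 0,"az": 0,"gripper": 1},
    {"x": 0,"y": 0,"z": 0,"ax": 0,"ay": 0,"az": 0,"gripper": 1}
  ]
}}

```text
t: 36.35
tcp_pos: [0.5138, 0.0458, 0.2947]
tool_rot: [-0.707, 0.707, 0.002, 0.0]
contact_force: [0.3, -0.3, -0.5]
grip_width: 0.999
```

```bash
python3 shot.py f1;python3 shot.py fs scene; python3 shot.py fd side; python3 -c "
import cv2,numpy as np
a=cv2.imread('pics/f1.png');b=cv2.imread('pics/fs.png')
cv2.imwrite('pics/fin.png',cv2.resize(np.hstack([a,b]),(800,300)))
cv2.imwrite('pics/fin2.png',cv2.resize(cv2.imread('pics/fs.png')[90:300,90:390],(800,560)))"
python3 - <<'E'
from h import *
T=dict(oil=('wood',.155,(0,.064)),red=('wood',.119,(0,-.004)),white=('wood',.098,(0,-.068)),mill=('blue',.141,(0,.031)),black=('blue',.137,(0,-.035)))
C=dict(wood=((.4603,.2212),9.1,(.4605,.2179)),blue=((.4449,-.059),-9.7,(.4458,-.0625)))
for n in ['f1','fs']:
    s=dict(np.load(n+'.npz'));P=cloud(s);X,Y,Z=P[...,0],P[...,1],P[...,2]
    for o,(c,z,b) in T.items():
        w,yaw,sc=C[c]; c0=np.array(w if n=='f1' else sc); a=np.radians(yaw)
        M=np.array([[np.cos(a),-np.sin(a)],[np.sin(a),np.cos(a)]]); e=c0+M@np.array(b)
        k=(np.hypot(X-e[0],Y-e[1])<.035)&(abs(Z-z)<.004)&(s['depth']>0)
        if k.sum()<8: print(n,o,'few');continue
        (cx,cy),rr=cv2.minEnclosingCircle((P[k][:,:2]*1000).astype(np.float32))
        print(n,o,k.sum(),'err in caddy frame mm',(M.T@(np.array([cx,cy])-e*1000)).round(1),'d',round(2*rr,1),'top z',(np.median(Z[k])*1000).round(1),'exp',z*1000)
# bystanders before/after
a=dict(np.load('scene0.npz'))['image'].astype(int);b=dict(np.load('fs.npz'))['image'].astype(int)
print('bystander diff',np.abs(a-b)[180:310,310:375].mean())
E
```

```text
36.4 [0.5138 0.0459 0.2946] [-7.071e-01  7.072e-01  1.900e-03  4.000e-04] 0.997897680414823 [0.51304343 0.1115017  0.43650864] [1.32729977e-01 9.91150269e-01 6.60578032e-04 1.86064488e-03]
36.45 [0.5138 0.046  0.2945] [-7.071e-01  7.072e-01  1.900e-03  2.000e-04] 1.0043244476996895 [-0.05821116 -0.48358711  0.75598429] [-0.35329607  0.82682566 -0.40438321  0.16737813]
36.5 [0.5138 0.0461 0.2945] [-7.071e-01  7.071e-01  1.900e-03  2.000e-04] 0.9995528725284673 [-0.31639024 -0.72578116  0.77467879] [-0.43635535  0.80184459 -0.36040893  0.19168898]
f1 oil few
f1 red 238 err in caddy frame mm [ -4.1 -18.1] d 33.1 top z 117.7 exp 119.0
f1 white 975 err in caddy frame mm [-0.2  0.2] d 33.8 top z 96.9 exp 98.0
f1 mill 169 err in caddy frame mm [0.1 0.5] d 16.1 top z 139.3 exp 141.0
f1 black 962 err in caddy frame mm [0.  0.4] d 39.8 top z 136.0 exp 137.0
fs oil 31 err in caddy frame mm [-0.4  0.8] d 22.3 top z 154.7 exp 155.0
fs red 152 err in caddy frame mm [0.1 0.2] d 51.2 top z 119.0 exp 119.0
fs white 68 err in caddy frame mm [1.2 0.2] d 33.1 top z 97.9 exp 98.0
fs mill 23 err in caddy frame mm [-0.7  1. ] d 15.8 top z 139.6 exp 141.0
fs black 151 err in caddy frame mm [-0.4  1.2] d 40.4 top z 137.2 exp 137.0
bystander diff 11.46879684418146
```

View pics/fin.png

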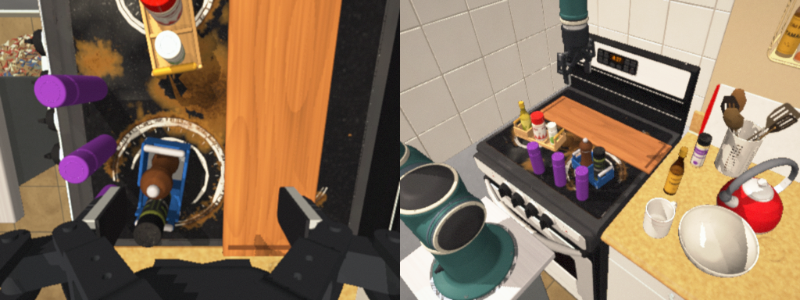

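View pics/fin2.png

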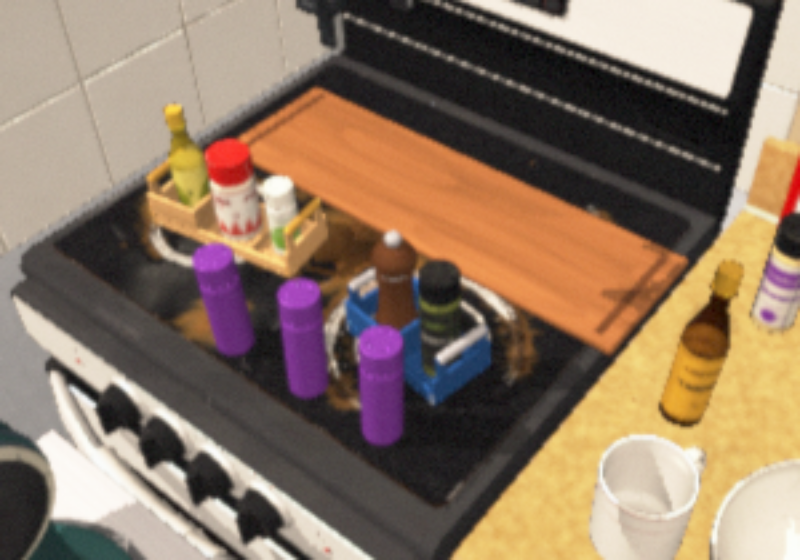

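All five stand within about 1 mm of their bay centres; the one outlier is the red jar, cut off at the edge of the wrist picture. One check on the bystanders, then I hand in.

```bash
python3 - <<'E'
from h import *
for n in ['scene0','fs']:
    s=dict(np.load(n+'.npz'));P=cloud(s)*1000;X,Y,Z=P[...,0],P[...,1],P[...,2]
    for o,(x0,x1,y0,y1,z0,z1) in dict(amber=(500,620,-360,-280,120,200),mug=(340,460,-400,-290,60,95)).items():
        k=(X>x0)&(X<x1)&(Y>y0)&(Y<y1)&(Z>z0)&(Z<z1)&(s['depth']>0); print(n,o,k.sum(),np.median(P[k],0).round(1))
order.finish_job()
E
```

```text
scene0 amber 277 [ 552.8 -321.9  158.2]
scene0 mug 569 [ 405.5 -346.7   73.6]
fs amber 277 [ 550.  -320.   159.7]
fs mug 564 [ 405.5 -347.5   73.3]
the job is handed in; nothing more can be done
```

All five seasonings are standing upright in their bays, and I handed the job in at about 36.5 s of robot time. The hand-in gives no verdict.

**What I did:** I moved them in the order white jar, red jar, oil (by its cap), pepper mill, black jar. Each was gripped across the caddy and lowered until the wrist force showed it touching the bay floor. Then I released it and backed the arm clear, touching nothing.

**Last checks:**
- **Position:** from the scene camera, all five were within about 1.3 mm of their bay centres. Heights were within 1.5 mm of what standing on the bay floor should give.
- **Wrist camera:** it agreed to within 0.5 mm for the white jar, mill and black jar. It didn't see the oil's top and saw only part of the red jar at the edge of the picture. Its 18 mm error for the red jar comes from that partial view, so both rest on the scene camera alone.
- **Camera disagreement:** the two cameras differed by about 3.5 mm in y. I used the wrist camera for both picking and placing so that the offset would cancel out.
- **Bystanders:** the amber bottle and mug measured within about 4 mm of their starting positions, about what the camera noise allows, and nothing came near them.

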